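# Check in a batch of cocoon sample jars and its tools

## Task

Check in the batch at the reader: stand every sample jar upright in a bay of its own, centred on its white ring and turned so that its orange code patch squarely faces the red window, and lay the brush and the scraper flat in the tool rest, one to a slot, centred so that each spans both saddles. Once all of them are in place and let go, press the green log button fully down and release it; leave everything as loaded and do not disturb the cocoon dish, tape, bottle or counter.

Things in the scene. Friction and masses are not known exactly. Their poses are not given: they have to be found in the camera images.
- reader: Check-in reader, fixed: a dark scanner block (60 mm deep, 370 mm long, top 60 mm above the table) behind a flat grey mat 90 mm wide at table level with four bays. Origin on the table under the block's middle. Local x points from the bays into the block, whose front face with four red windows is at x = -30 mm; y runs along the block; z up.
- bay0 (a point): Centre of bay 0 on the mat, at table height: a white ring 62 mm across, 45 mm in front of its own red window. The four bays stand in a row along the reader's y at 87 mm spacing. One jar to a bay, any jar in any bay.
- bay1 (a point): Centre of bay 1 on the mat, at table height: a white ring 62 mm across, 45 mm in front of its own red window. The four bays stand in a row along the reader's y at 87 mm spacing. One jar to a bay, any jar in any bay.
- bay2 (a point): Centre of bay 2 on the mat, at table height: a white ring 62 mm across, 45 mm in front of its own red window. The four bays stand in a row along the reader's y at 87 mm spacing. One jar to a bay, any jar in any bay.
- bay3 (a point): Centre of bay 3 on the mat, at table height: a white ring 62 mm across, 45 mm in front of its own red window. The four bays stand in a row along the reader's y at 87 mm spacing. One jar to a bay, any jar in any bay.
- log_button (a joint): Travel of the green log button on top of the scanner block: 0 up, 0.006 m fully down; it springs back and takes about 5 N.
- log_button_top (a point): Middle of the log button's top face (button 30 mm across); press straight down.
- tool_rest: Tool rest, fixed on the table: white base plate 110 x 140 mm (8 mm thick) with two plywood saddles (12 mm thick, at local x = -40 and +40 mm, 52 mm high), each with two open slots 24 mm wide whose floor is 34 mm above the table. Origin on the table under the middle; local x runs along the slots.
- slot0 (a point): Slot 0 of the tool rest: point at slot-floor height (34 mm) midway between the two saddles, at local y = -30 mm. One tool to a slot, either tool in either slot.
- slot1 (a point): Slot 1 of the tool rest: point at slot-floor height (34 mm) midway between the two saddles, at local y = 30 mm. One tool to a slot, either tool in either slot.
- jar1: Sample jar, 46 mm across, 68 mm high, 110 g: off-white body, dark blue lid (top 14 mm). Origin at the centre of the underside, z up; local x points to its marked side: an upright orange code patch (18 x 36 mm) on the body, and an orange stripe on the lid from the centre towards the same side. May be absent.
- jar2: Sample jar, 46 mm across, 68 mm high, 110 g: off-white body, dark blue lid (top 14 mm). Origin at the centre of the underside, z up; local x points to its marked side: an upright orange code patch (18 x 36 mm) on the body, and an orange stripe on the lid from the centre towards the same side. May be absent.
- jar3: Sample jar, 46 mm across, 68 mm high, 110 g: off-white body, dark blue lid (top 14 mm). Origin at the centre of the underside, z up; local x points to its marked side: an upright orange code patch (18 x 36 mm) on the body, and an orange stripe on the lid from the centre towards the same side. May be absent.
- jar4: Sample jar, 46 mm across, 68 mm high, 110 g: off-white body, dark blue lid (top 14 mm). Origin at the centre of the underside, z up; local x points to its marked side: an upright orange code patch (18 x 36 mm) on the body, and an orange stripe on the lid from the centre towards the same side. May be absent.
- jar1_mark (a point): Middle of jar1's orange code patch, 23 mm from the axis along the jar's local x, 30 mm above its underside.
- jar2_mark (a point): Middle of jar2's orange code patch, 23 mm from the axis along the jar's local x, 30 mm above its underside.
- jar3_mark (a point): Middle of jar3's orange code patch, 23 mm from the axis along the jar's local x, 30 mm above its underside.
- jar4_mark (a point): Middle of jar4's orange code patch, 23 mm from the axis along the jar's local x, 30 mm above its underside.
- brush: Sorting brush, 150 mm long, lying flat: light wooden handle 14 mm wide and 16 mm high, brass ferrule, dark bristles 17 mm wide at the +x end. Origin on the underside at mid-length; local x along its length, z up. 50 g.
- scraper: Scraper, 150 mm long, lying flat: red handle 14 mm wide and 16 mm high, steel blade 16 mm wide at the +x end (last 45 mm). Origin at the level of the handle's underside at mid-length; local x along its length, z up. 50 g.
- cocoon_dish: White dish of cocoons, 72 mm across, 25 mm high: a bystander. Origin under its centre.
- tape: Roll of brown tape lying flat, 84 mm across, 24 mm high: a bystander. Origin under its centre.
- spray: White bottle with blue cap, 56 mm across, 150 mm high: a bystander. Origin under its centre.
- tally: Black counter box 60 x 50 x 40 mm: a bystander. Origin under its centre.
Not all that is in view belongs to the job. Leave any turquoise or yellow look-alike of the jar3 alone.

How it is judged:
By the outcome, as a careful person would: the job done as asked, in the order asked, and still so for the second after the job is handed in, with the robot touching nothing.
Of jar1, jar2, jar3, jar4 only 3 to 4 are there at a start; the rules pass over those that are not, and their reading is None.
At some moment in a run one of jar1, jar2, jar3, jar4, brush, scraper may be knocked a few centimetres aside while the robot is not near it.
It also fails if it takes over 208 s, if anything falls off the work surface, if the arm or the gripper's body presses on something with over 40 N, if the wrist force passes 120 N, or if a joint passes its speed limit or range.

## Robot

A 6-joint arm with a two-finger parallel gripper is mounted at the origin on the work surface. World frame = base frame: x ahead of the robot, y to its left, z up, the work surface at z = 0. Lengths are in m, angles in rad, forces in N, time in s.
With the tool pointing down it reaches from about 0.35 to 0.975 m from the base axis. Payload 4.9 kg.
Tool frame: the origin (TCP) lies at the very end of the fingers, on their centre line; the grasp point (between the pads) lies 19 mm behind it; x points along the fingers, z is the direction in which the jaws open and shut, and the axes are right-handed (so a half turn about x gives the same grasp; the last joint's range is limited). The gripper opens to 85 mm and grips with 20 to 120 N. Pads are 22 mm wide; open, the fingers measure 114 mm over their backs; the gripper's body (76 mm by 85 mm) begins 54 mm behind the grasp point. The pads swing forward as they close: fully open they stand 13 mm farther back than shut.
Start: joints at [-1.307, 0.053, 1.613, -0, 1.476, -0.119], TCP at [0.233, -0.58, 0.231] pointing down, gripper open.
Joint ranges: [-3.01, 3.01], [-1.01, 2.22], [0.06, 2.58], [-1.02, 4.17], [0.09, 2.62], [-3.14, 3.14]. Speed limits (rad/s): [2.57, 2.57, 3.14, 3.14, 3.14, 3.14].

## Interface

Orientations are given as a unit quaternion [w, x, y, z].
In Python, from plant import manip, viewer gives the robot as it stands.
- The arm moves only by the shell command python3 -m inch 'ROWS'. ROWS is JSON, a list of rows, each an object with "fingers": the opening, from -1 (shut) to 1 (fully open), so that 0 is half open; "delta_pos": the shift along the tool's x, y, z in cm, a list of three; "twist": the turn, a rotation vector about the tool's x, y, z in degrees, a list of three. A call has 1 to 5 rows; each row shifts and turns the commanded pose from where the row before left it, along the tool's axes as they then stand; what a row does not reach is not made up. A row lasts 1/8 s, in which the tool goes at most 62.5 mm and 10.7 degrees, less where a joint would pass 70% of its speed; a pose out of reach is approached as far as the arm can. A call is refused whole if a number of a shift passes 6.25 or a number of a turn 10.7, either way. A call with a gripper value outside its range is refused whole. The fingers move at their own pace and stop on an object; the grip force is fixed at half the most. Time passes only in rows, so rows that do not move let the fingers close. It gives the time, the measured TCP pose, the force and the opening at its end, in the units of the state.
- manip.state(): the state, without advancing time (a new reading comes with each control period).
- viewer.grab_frame(name): name is "scene" or "top" or "wrist"; returns a dict with "pixels" (480x640x3 uint8, blue, green, red), "range_z" (480x640 float32, m along the optical axis (not along the pixel's ray), 0 where there is no reading), "K" (3x3 intrinsics, pixels), "pose" (4x4, takes a point from camera to world coordinates). Camera axes: x right, y down, z forward; pixel columns grow to the right and rows downward; lengths in m; the calibration is good to about 2 mm. A picture is of the moment at which its call begins.
- manip.job_done(): hands the job in, once; it reports no verdict.
The state is a dict: "time": time; "joint_pos": joint angles; "joint_vel": joint speeds; "joint_efforts": joint torques, N m; "tool_pos": TCP position; "tool_rot": TCP orientation; "contact_force": force on the tool from outside, world axes, zero at the start; "ft_torque": the same for the moment, N m; "gripper_width": opening from 0.0 (shut) to 1.0 (fully open).
Only numpy, scipy, OpenCV 4.12 (cv2) and the standard library are available. Lean on these libraries where they do the work, as an engineer would, in place of code of your own. Each camera call takes 0.05 s, during which the arm holds its last target.

## Working session

There is one attempt and no reset: what is moved stays moved. The work goes in short steps, Python scripts to look and compute and a shell command to move; the robot and the scene stay as the last step left them, time stands still between calls to the robot, and variables do not carry over. Pictures are saved under pics/ and viewed, and the job is handed in when it is done.

```bash
ls; mkdir -p pics; python3 - <<'E'
from plant import manip, viewer
import cv2
s=manip.state(); print(s)
for n in ["scene","top","wrist"]:
    f=viewer.grab_frame(n); cv2.imwrite(f"pics/a_{n}.png",f["pixels"]); print(n,f["K"].round(1).tolist(),f["pose"].round(3).tolist())
E
```

```text
pics
{'time': 0.0, 'joint_pos': array([-1.30699483e+00,  5.33727026e-02,  1.61428983e+00,  2.30561416e-05,
        1.47600367e+00, -1.18997852e-01]), 'joint_vel': array([-0.00066216, -0.00062635,  0.00070243, -0.00047522, -0.00148274,
        0.00163948]), 'joint_efforts': array([ 1.85369213e-04, -3.93680656e+01, -3.70178175e+01, -1.21476642e-04,
        6.87512904e-03, -7.11038098e-06]), 'tool_pos': array([ 0.23329354, -0.57915669,  0.23005569]), 'tool_rot': array([ 0.58543609,  0.39623897,  0.58653453, -0.39526763]), 'contact_force': array([-0.1483007 , -0.19393038,  0.10198452]), 'ft_torque': array([-0.00790089, -0.03865396, -0.01506518]), 'gripper_width': 0.9999073276932281}
scene [[446.2, 0.0, 316.0], [0.0, 446.2, 236.4], [0.0, 0.0, 1.0]] [[0.766, 0.477, -0.431, 1.025], [0.643, -0.579, 0.502, -0.568], [-0.01, -0.661, -0.75, 0.879], [0.0, 0.0, 0.0, 1.0]]
top [[541.6, 0.0, 314.7], [0.0, 541.6, 242.2], [0.0, 0.0, 1.0]] [[0.02, -0.991, 0.131, 0.412], [-1.0, -0.02, -0.001, -0.065], [0.004, -0.131, -0.991, 1.318], [0.0, 0.0, 0.0, 1.0]]
wrist [[338.6, 0.0, 317.2], [0.0, 338.6, 240.0], [0.0, 0.0, 1.0]] [[0.373, -0.877, -0.305, 0.311], [-0.928, -0.353, -0.121, -0.548], [-0.002, 0.328, -0.945, 0.374], [0.0, 0.0, 0.0, 1.0]]
```

View pics/a_scene.png

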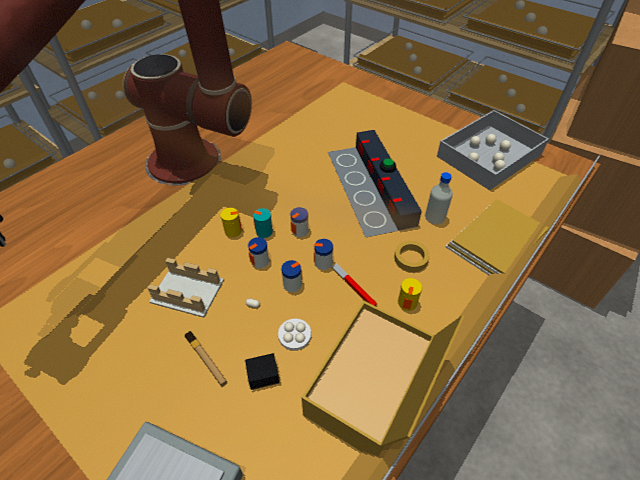

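View pics/a_top.png

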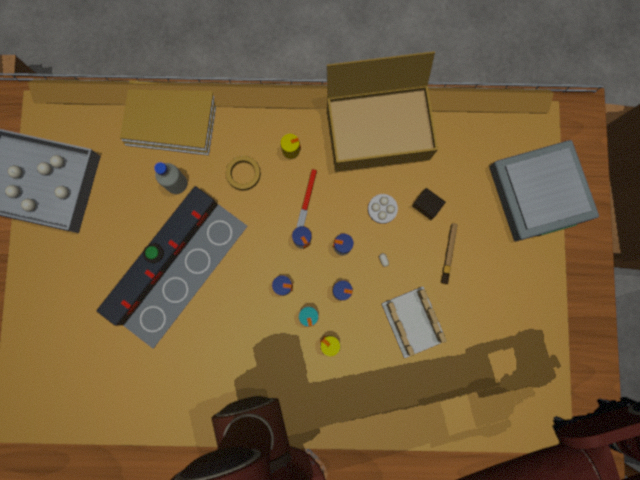

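View pics/a_wrist.png

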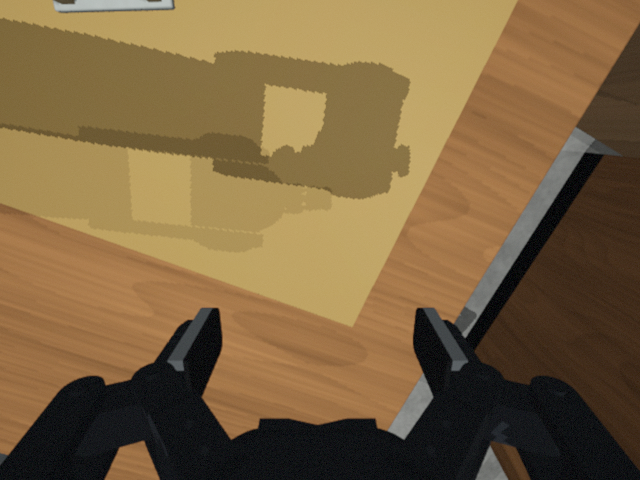

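The scene and top views show four blue-lidded jars, at top px (302,237), (344,244), (283,285) and (343,290). The scraper is at (307,197) with its blade next to a jar, the brush at (449,253), the tool rest at (413,322), and the reader on the left with rings from (152,319) to (219,232). Next I'll measure them.

```bash
cat > h.py <<'E'
import numpy as np, cv2
from plant import manip, viewer
from scipy.spatial.transform import Rotation as R
def cast(f,uv,z):
    uv=np.atleast_2d(np.asarray(uv,float)); K=f["K"];P=f["pose"]
    d=np.c_[(uv[:,0]-K[0,2])/K[0,0],(uv[:,1]-K[1,2])/K[1,1],np.ones(len(uv))]@P[:3,:3].T
    o=P[:3,3]; t=(z-o[2])/d[:,2]
    return o+d*t[:,None]
def proj(f,p):
    P=f["pose"]; c=(np.atleast_2d(p)-P[:3,3])@P[:3,:3]; q=c@f["K"].T; return q[:,:2]/q[:,2:]
def masks(img):
    h=cv2.cvtColor(img,cv2.COLOR_BGR2HSV); H,S,V=[h[...,i].astype(int) for i in range(3)]
    return dict(blue=(H>105)&(H<130)&(S>120)&(V>40), orange=((H<14)|(H>172))&(S>170)&(V>110), H=H,S=S,V=V)
def blobs(m,lo,hi=1e9):
    n,l,st,c=cv2.connectedComponentsWithStats(m.astype(np.uint8),connectivity=8)
    return [(c[i],st[i],l==i) for i in range(1,n) if lo<=st[i,4]<=hi]
def jars(f,zt=0.068,lo=60,hi=1e9,close=3):
    """blue lid tops + orange stripes: hull of blue+orange blob cast at lid top"""
    m=masks(f["pixels"]); out=[]
    u=(m["blue"]|m["orange"]).astype(np.uint8)
    for c,st,b in blobs(m["blue"],lo,hi):
        k=cv2.dilate(b.astype(np.uint8),np.ones((close,close)))
        lab=[o for o in blobs(m["orange"],4) if (o[2]&(k>0)).any()]
        yield c,st,b,lab
def state():
    s=manip.state(); q=s["tool_rot"]; r=R.from_quat([q[1],q[2],q[3],q[0]]).as_matrix()
    return s,r
def go(x,y,z,yaw=None):
    """yaw: world angle (deg, mod 180) wanted for the jaw axis (tool z). prints twist then shifts (after twist)"""
    s,r=state(); p=s["tool_pos"]
    # desired rotation: tool x down, tool z at yaw
    cur=np.degrees(np.arctan2(r[1,2],r[0,2]))
    if yaw is None: yaw=cur
    opts=[]
    for k in (0,180):
        d=(yaw+k-cur+180)%360-180; opts.append(d)
    opts.sort(key=abs)
    for d in opts:
        a=np.radians(cur+d); zx=np.array([np.cos(a),np.sin(a),0]); xx=np.array([0,0,-1.]); yy=np.cross(zx,xx)
        D=np.c_[xx,yy,zx]; 
        tw=R.from_matrix(r.T@D).as_rotvec(degrees=True)
        dl=D.T@(np.array([x,y,z])-p)*100
        q6=s["joint_pos"][5]
        print("twist",tw.round(1),"then shift cm",dl.round(2),"| shift in present axes",(r.T@(np.array([x,y,z])-p)*100).round(2),"q6",round(q6,2))
    print("tcp",p.round(4),"jaw yaw",round(cur,1),"t",round(s["time"],2),"w",round(s["gripper_width"],3),"F",s["contact_force"].round(1))
E
python3 - <<'E'
from h import *
f=viewer.grab_frame("top"); img=f["pixels"]
for c,st,b,lab in jars(f):
    print("jar",c.round(1),st[4],cast(f,c,.068)[0].round(4),[ (o[0].round(1),o[1][4],cast(f,o[0],.068)[0].round(4)) for o in lab])
m=masks(img)
big=cv2.resize(img[150:380,60:470],None,fx=1.95,fy=1.95,interpolation=cv2.INTER_CUBIC); cv2.imwrite("pics/b.png",big)
# white rings: ellipse contours in mat
g=((m["S"]<40)&(m["V"]>150)).astype(np.uint8)
for c,st,b in blobs(g,20): print("white",c.round(1),st,cast(f,c,0)[0].round(4))
E
```

```text
jar [160.3 168. ] 100 [0.747  0.3023 0.068 ] []
jar [300.6 234.5] 175 [ 0.5947 -0.0335  0.068 ] []
jar [344.6 243.5] 173 [ 0.5758 -0.1363  0.068 ] []
jar [280.3 284.8] 183 [0.4767 0.0106 0.068 ] []
jar [340.8 289.9] 187 [ 0.468  -0.1289  0.068 ] []
white [386.2 205.7] [370 195  27  27 163] [ 0.6812 -0.242   0.    ]
white [374.  214.9] [370 209  11  13  48] [ 0.6574 -0.2118  0.    ]
white [384.  259.3] [382 255   5  10  29] [ 0.5475 -0.2369  0.    ]
white [413.6 321.9] [ 393  292   43   60 1242] [ 0.3976 -0.3088  0.    ]
```

View pics/b.png

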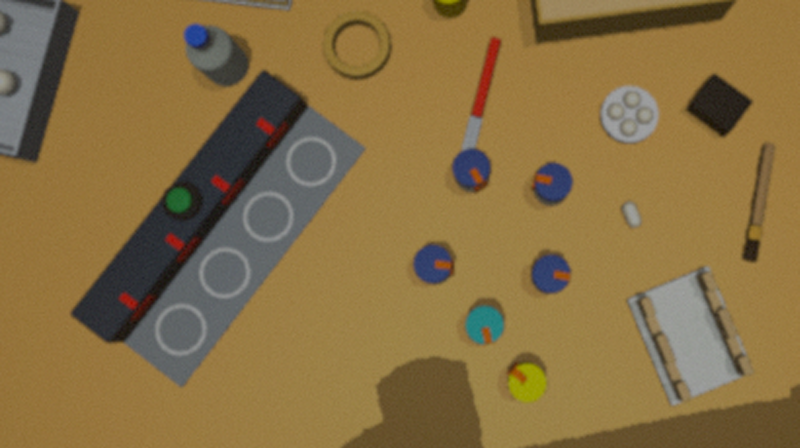

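```bash
python3 - <<'E'
from h import *
f=viewer.grab_frame("top"); img=f["pixels"]; m=masks(img)
for u,v in [(302,237),(304,240),(286,285),(347,292),(152,319),(165,319),(140,319),(157,270),(413,320),(448,250),(310,185),(303,215),(171,288)]: print((u,v),img[v,u],[int(m[k][v,u]) for k in"HSV"])
# rings: local contrast
V=m["V"].astype(np.float32); tb=cv2.morphologyEx(V,cv2.MORPH_TOPHAT,np.ones((9,9)))
g=(tb>25)&(m["S"]<60)&(V>100); g[:, :110]=0
for c,st,b in blobs(g,30):
    e=cv2.fitEllipse(np.argwhere(b)[:,::-1].astype(np.float32))
    print(c.round(1),st[2:5],np.round(e[0],1),np.round(e[1],1),cast(f,e[0],0)[0].round(4))
E
```

```text
(302, 237) [ 37  70 140] [10, 188, 140]
(304, 240) [  0  77 158] [15, 255, 158]
(286, 285) [  0  77 155] [15, 255, 155]
(347, 292) [ 32  74 140] [12, 197, 140]
(152, 319) [99 98 93] [95, 15, 99]
(165, 319) [133 133 131] [90, 4, 133]
(140, 319) [132 134 132] [60, 4, 134]
(157, 270) [47 43 38] [103, 49, 47]
(413, 320) [152 156 154] [45, 7, 156]
(448, 250) [ 52  87 110] [18, 134, 110]
(310, 185) [ 20  37 161] [4, 223, 161]
(303, 215) [137 134 131] [105, 11, 137]
(171, 288) [102  99  96] [105, 15, 102]
[511.3 198.7] [ 26  66 331] [511.3 198.7] [ 5.1 64.4] [ 0.7052 -0.5529  0.    ]
[173.  175.6] [ 8 13 56] [172.5 175.9] [ 6.1 10.8] [0.7456 0.2908 0.    ]
[374.4 215.2] [14 13 57] [375.6 215.7] [ 4.9 14.9] [ 0.6554 -0.2159  0.    ]
[219.1 232.1] [ 25  26 144] [219.  232.4] [23.5 23.7] [0.6058 0.1689 0.    ]
[197.3 260.9] [ 25  26 143] [197.1 260.8] [23.5 24. ] [0.5347 0.2193 0.    ]
[174.9 289.8] [ 26  26 141] [174.8 289.5] [23.8 24.5] [0.4636 0.27   0.    ]
[152.2 318.2] [ 26  26 146] [152.3 318.6] [23.9 24.8] [0.3928 0.3203 0.    ]
```

```bash
python3 - <<'E'
from h import *
s,r=state(); print(r.round(3))
go(.47,-.09,.25)
E
```

```text
[[-0.     0.928  0.374]
 [ 0.001  0.374 -0.928]
 [-1.     0.    -0.001]]
twist [-0.  -0.1 -0. ] then shift cm [ -1.93  40.23 -36.56] | shift in present axes [ -1.89  40.24 -36.57] q6 -0.12
twist [ 1.8e+02 -0.0e+00  1.0e-01] then shift cm [ -1.93 -40.23  36.56] | shift in present axes [ -1.89  40.24 -36.57] q6 -0.12
tcp [ 0.2333 -0.5795  0.2307] jaw yaw -68.1 t 0.25 w 1.002 F [0.5 0.6 0. ]
```

```bash
python3 -m inch '[{"fingers":1,"delta_pos":[-0.4,4,-3.65],"twist":[0,0,0]},{"fingers":1,"delta_pos":[-0.4,4,-3.65],"twist":[0,0,0]},{"fingers":1,"delta_pos":[-0.4,4,-3.65],"twist":[0,0,0]},{"fingers":1,"delta_pos":[-0.4,4,-3.65],"twist":[0,0,0]},{"fingers":1,"delta_pos":[-0.4,4,-3.65],"twist":[0,0,0]}]'; python3 -m inch '[{"fingers":1,"delta_pos":[0,4,-3.65],"twist":[0,0,0]},{"fingers":1,"delta_pos":[0,4,-3.65],"twist":[0,0,0]},{"fingers":1,"delta_pos":[0,4,-3.65],"twist":[0,0,0]},{"fingers":1,"delta_pos":[0,4,-3.65],"twist":[0,0,0]},{"fingers":1,"delta_pos":[0,4,-3.65],"twist":[0,0,0]}]'; python3 -c "
from h import *
go(.47,-.09,.25)
f=viewer.grab_frame('wrist');cv2.imwrite('pics/c.png',f['pixels']);print(f['pose'].round(3))"
```

```text
time: 0.88
tool_pos: [0.3513, -0.3341, 0.2514]
tool_rot: [0.586, 0.396, 0.586, -0.396]
contact_force: [0.8, -0.4, -0.4]
gripper_width: 1.0
time: 1.5
tool_pos: [0.4686, -0.09, 0.2515]
tool_rot: [0.586, 0.396, 0.586, -0.396]
contact_force: [0.6, -1.3, 0.7]
gripper_width: 1.003
twist [ 0.  0. -0.] then shift cm [0.15 0.13 0.05] | shift in present axes [0.15 0.13 0.05] q6 0.84
twist [-1.8e+02  0.0e+00  1.0e-01] then shift cm [ 0.15 -0.13 -0.05] | shift in present axes [0.15 0.13 0.05] q6 0.84
tcp [ 0.4686 -0.09    0.2515] jaw yaw -68.1 t 1.5 w 1.003 F [ 0.6 -1.3  0.7]
[[ 0.373 -0.877 -0.303  0.546]
 [-0.928 -0.352 -0.123 -0.058]
 [ 0.001  0.327 -0.945  0.395]
 [ 0.     0.     0.     1.   ]]
```

View pics/c.png

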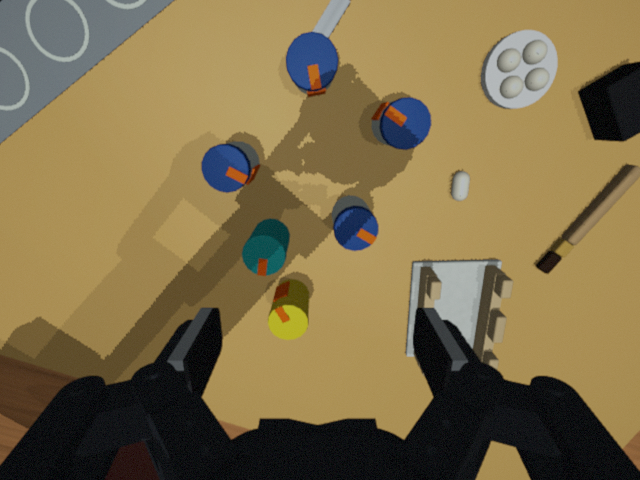

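The wrist view is clear, with jar lids at (312,60), (405,122), (227,167) and (356,228), each with a visible stripe. Next I'll combine depth and colour to get their poses.

```bash
cat >> h.py <<'E'
def world(f):
    Z=f["range_z"]; v,u=np.indices(Z.shape); K=f["K"];P=f["pose"]
    c=np.stack([(u-K[0,2])/K[0,0]*Z,(v-K[1,2])/K[1,1]*Z,Z],-1)
    W=c@P[:3,:3].T+P[:3,3]; W[Z<=0]=np.nan; return W
def findjars(f,zt=0.068,verbose=True,minpx=300):
    W=world(f); m=masks(f["pixels"]); H,S,V=m["H"],m["S"],m["V"]
    top=np.abs(W[...,2]-zt)<0.006
    blue=(H>100)&(H<130)&(S>110)&top; org=((H<17)|(H>172))&(S>150)&top
    res=[]
    for c,st,b in blobs(cv2.morphologyEx(blue.astype(np.uint8),cv2.MORPH_OPEN,np.ones((3,3))),minpx*.5):
        reg=cv2.dilate(b.astype(np.uint8),np.ones((5,5)))>0
        cnt,_=cv2.findContours(((b|(org&reg))).astype(np.uint8),cv2.RETR_EXTERNAL,cv2.CHAIN_APPROX_NONE)
        hull=cv2.convexHull(max(cnt,key=len))[:,0,:]
        hm=np.zeros(b.shape,np.uint8); cv2.fillConvexPoly(hm,hull,1)
        ed=np.argwhere(hm&~cv2.erode(hm,np.ones((3,3))))[:,::-1]
        p=cast(f,ed,zt)[:,:2]
        A=np.c_[2*p,np.ones(len(p))]; s=np.linalg.lstsq(A,(p**2).sum(1),rcond=None)[0]; ctr=s[:2]; rad=np.sqrt(s[2]+ctr@ctr)
        o=np.argwhere(org&(hm>0))[:,::-1]
        if len(o)<5: continue
        q=cast(f,o,zt)[:,:2]; d=q.mean(0)-ctr
        mu=q.mean(0); ev=np.linalg.svd(q-mu,full_matrices=False)[2][0]; ev=ev*np.sign(ev@d)
        yaw=np.degrees(np.arctan2(d[1],d[0])); yaw2=np.degrees(np.arctan2(ev[1],ev[0]))
        z=np.nanmedian(W[b][:,2])
        res.append((ctr,yaw,yaw2,rad,z,c))
        if verbose: print("jar px",c.round(0),"xy",ctr.round(4),"yaw c/pca",round(yaw,1),round(yaw2,1),"r",round(rad,4),"z",round(z,4),"npx",st[4])
    return res
E
python3 - <<'E'
from h import *
f=viewer.grab_frame("wrist"); findjars(f)
t=viewer.grab_frame("top"); print("top"); findjars(t,minpx=100)
E
```

```text
jar px [318.  64.] xy [ 0.5907 -0.0351] yaw c/pca -147.6 -148.2 r 0.0219 z 0.0692 npx 1957
jar px [412. 130.] xy [ 0.5752 -0.1332] yaw c/pca 76.1 78.5 r 0.0218 z 0.0692 npx 1648
jar px [230. 170.] xy [0.4757 0.0076] yaw c/pca -101.7 -93.5 r 0.0219 z 0.0692 npx 1496
jar px [358. 231.] xy [ 0.4666 -0.1315] yaw c/pca -103.3 -99.2 r 0.0217 z 0.0692 npx 1253
top
```

```bash
python3 - <<'E'
from h import *
f=viewer.grab_frame("wrist"); img=f["pixels"].copy()
for ctr,y,y2,r,z,c in findjars(f,verbose=False):
    a=np.linspace(0,2*np.pi,40); p=np.c_[ctr[0]+.023*np.cos(a),ctr[1]+.023*np.sin(a),0*a+.068]
    cv2.polylines(img,[proj(f,p).round().astype(int)],True,(255,255,255),1)
    yy=np.radians(y); q=proj(f,np.array([[*ctr,.068],[ctr[0]+.03*np.cos(yy),ctr[1]+.03*np.sin(yy),.068]])).round().astype(int)
    cv2.line(img,q[0].tolist(),q[1].tolist(),(0,255,0),1)
cv2.imwrite("pics/d.png",cv2.resize(img[0:300,180:480],None,fx=2,fy=2))
E
```

```text
(no output)
```

View pics/d.png

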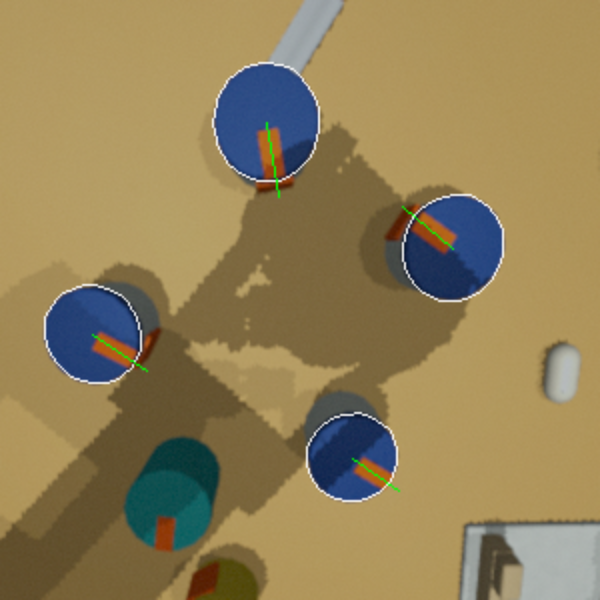

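```bash
python3 -c "
from h import *
go(.5907,-.0351,.13,122)"
```

```text
twist [-9.9  0.   0. ] then shift cm [12.12 13.35  1.75] | shift in present axes [12.11 13.46 -0.58] q6 0.84
twist [170.1   0.   -0. ] then shift cm [ 12.12 -13.35  -1.75] | shift in present axes [12.11 13.46 -0.58] q6 0.84
tcp [ 0.4682 -0.091   0.2512] jaw yaw -67.9 t 1.7 w 1.003 F [-0.4 -1.   0.1]
```

```bash
python3 -m inch '[{"fingers":1,"delta_pos":[0,0,0],"twist":[-9.9,0,0]},{"fingers":1,"delta_pos":[1.5,4.4,0.6],"twist":[0,0,0]},{"fingers":1,"delta_pos":[1.5,4.4,0.6],"twist":[0,0,0]},{"fingers":1,"delta_pos":[1.5,4.5,0.5],"twist":[0,0,0]},{"fingers":1,"delta_pos":[0,0,0],"twist":[0,0,0]}]'; python3 -c "
from h import *
f=viewer.grab_frame('wrist');cv2.imwrite('pics/e.png',f['pixels']);J=findjars(f)
go(.5907,-.0351,.022,122)"
```

```text
time: 2.33
tool_pos: [0.5903, -0.0367, 0.2034]
tool_rot: [0.616, 0.343, 0.619, -0.344]
contact_force: [0.2, 0.3, -0.4]
gripper_width: 1.003
jar px [317. 220.] xy [ 0.5916 -0.0344] yaw c/pca -148.0 -147.8 r 0.022 z 0.0691 npx 1804
jar px [401. 291.] xy [ 0.5765 -0.1323] yaw c/pca 84.3 78.8 r 0.0224 z 0.0692 npx 1453
jar px [213. 294.] xy [0.4793 0.0098] yaw c/pca -113.6 -86.3 r 0.0209 z 0.0691 npx 1188
jar px [333. 369.] xy [ 0.4679 -0.1307] yaw c/pca -110.6 -100.3 r 0.0228 z 0.0691 npx 1197
twist [-0.2 -0.1  0.2] then shift cm [18.27  0.19 -0.13] | shift in present axes [18.27  0.24 -0.1 ] q6 0.83
twist [179.8   0.3   0.2] then shift cm [18.27 -0.19  0.13] | shift in present axes [18.27  0.24 -0.1 ] q6 0.83
tcp [ 0.5898 -0.0372  0.2047] jaw yaw -58.2 t 2.38 w 1.001 F [0.8 0.2 0.6]
```

View pics/e.png

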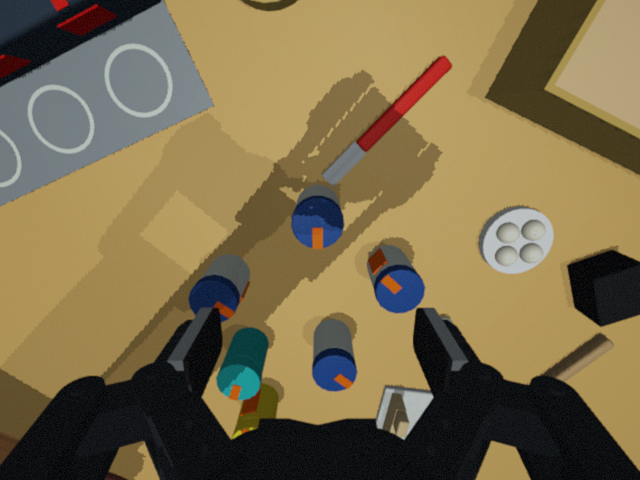

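```bash
python3 -m inch '[{"fingers":1,"delta_pos":[4.6,0.25,-0.1],"twist":[0,0,0]},{"fingers":0.6,"delta_pos":[4.6,0,0],"twist":[0,0,0]},{"fingers":0.6,"delta_pos":[4.6,0,0],"twist":[0,0,0]},{"fingers":0.6,"delta_pos":[4.3,0,0],"twist":[0,0,0]},{"fingers":-1,"delta_pos":[0,0,0],"twist":[0,0,0]}]'; python3 -m inch '[{"fingers":-1,"delta_pos":[0,0,0],"twist":[0,0,0]},{"fingers":-1,"delta_pos":[0,0,0],"twist":[0,0,0]},{"fingers":-1,"delta_pos":[0,0,0],"twist":[0,0,0]}]'
python3 -c "
from h import *
go(.6058,.1689,.15,144.6)"
```

```text
time: 3.0
tool_pos: [0.5879, -0.0348, 0.0223]
tool_rot: [0.615, 0.343, 0.62, -0.345]
contact_force: [0.7, 0.4, -0.5]
gripper_width: 0.603
time: 3.38
tool_pos: [0.593, -0.0342, 0.0273]
tool_rot: [0.619, 0.344, 0.617, -0.343]
contact_force: [0.0, -0.2, -0.8]
gripper_width: 0.526
twist [-22.8   0.2  -0.1] then shift cm [-12.27  17.3  -10.72] | shift in present axes [-12.28  11.83 -16.55] q6 0.83
twist [157.2  -0.2  -0.2] then shift cm [-12.27 -17.3   10.72] | shift in present axes [-12.28  11.83 -16.55] q6 0.83
tcp [ 0.593  -0.0342  0.0273] jaw yaw -58.2 t 3.38 w 0.526 F [ 0.  -0.2 -0.8]
```

```bash
python3 -m inch '[{"fingers":-1,"delta_pos":[-5,0,0],"twist":[0,0,0]},{"fingers":-1,"delta_pos":[-5,0,0],"twist":[-7.6,0,0]},{"fingers":-1,"delta_pos":[0,0,0],"twist":[-7.6,0,0]},{"fingers":-1,"delta_pos":[0,0,0],"twist":[-7.6,0,0]},{"fingers":-1,"delta_pos":[0,4.3,-2.7],"twist":[0,0,0]}]'; python3 -m inch '[{"fingers":-1,"delta_pos":[0,4.3,-2.7],"twist":[0,0,0]},{"fingers":-1,"delta_pos":[0,4.3,-2.7],"twist":[0,0,0]},{"fingers":-1,"delta_pos":[0,4.3,-2.6],"twist":[0,0,0]},{"fingers":-1,"delta_pos":[0,0,0],"twist":[0,0,0]}]'
python3 -c "
from h import *
f=viewer.grab_frame('wrist');cv2.imwrite('pics/f.png',f['pixels'])
go(.6058,.1689,.027,144.6)"
```

```text
time: 4.0
tool_pos: [0.5954, 0.0152, 0.1267]
tool_rot: [0.674, 0.216, 0.672, -0.216]
contact_force: [-0.1, 0.6, -1.4]
gripper_width: 0.523
time: 4.5
tool_pos: [0.6041, 0.1716, 0.1263]
tool_rot: [0.675, 0.214, 0.674, -0.213]
contact_force: [0.0, -0.5, -1.3]
gripper_width: 0.527
twist [ 0.2  0.1 -0. ] then shift cm [9.9  0.02 0.19] | shift in present axes [9.9  0.02 0.18] q6 0.77
twist [-1.798e+02  0.000e+00  1.000e-01] then shift cm [ 9.9  -0.02 -0.19] | shift in present axes [9.9  0.02 0.18] q6 0.77
tcp [0.6041 0.1698 0.126 ] jaw yaw -35.2 t 4.55 w 0.526 F [-0.3  0.2 -1.3]
```

View pics/f.png

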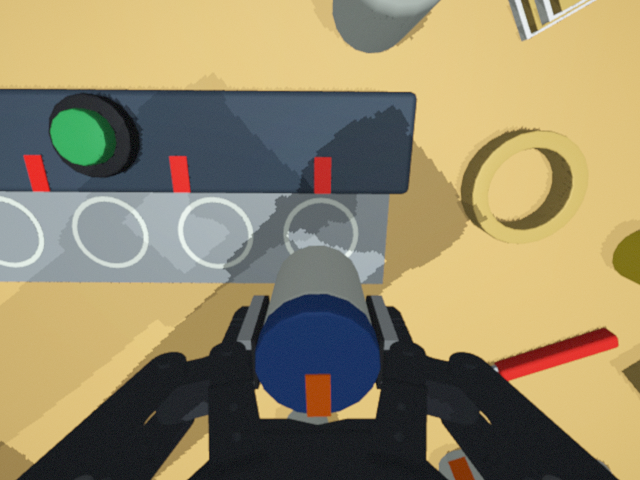

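The jar is held well, but its stripe faces away from the block, so the tool needs a half turn. First I'll measure the rings from here.

```bash
cat >> h.py <<'E'
def rings(f,verbose=True):
    m=masks(f["pixels"]); V=m["V"].astype(np.float32)
    tb=cv2.morphologyEx(V,cv2.MORPH_TOPHAT,np.ones((13,13)))
    g=(tb>22)&(m["S"]<60); out=[]
    for c,st,b in blobs(g,150):
        u=np.argwhere(b)[:,::-1]; p=cast(f,u,0.0005)[:,:2]
        A=np.c_[2*p,np.ones(len(p))]; s=np.linalg.lstsq(A,(p**2).sum(1),rcond=None)[0]; ctr=s[:2]; rad=np.sqrt(max(0,s[2]+ctr@ctr))
        res=np.abs(np.linalg.norm(p-ctr,axis=1)-rad).mean()
        if .026<rad<.034 and res<.002:
            out.append(ctr)
            if verbose: print("ring px",c.round(0),ctr.round(4),round(rad,4),round(res,4),len(p))
    return out
E
python3 -c "
from h import *
f=viewer.grab_frame('wrist'); r=rings(f)
W=world(f);print(np.nanmedian(W[120:150,230:330,2]))
"
```

```text
ring px [ 24. 234.] [0.3889 0.3204] 0.0291 0.0011 598
ring px [108. 230.] [0.4601 0.2696] 0.0293 0.0011 1142
ring px [207. 224.] [0.5316 0.2186] 0.0293 0.0011 921
0.06118532952977418
```

```bash
python3 -m inch '[{"fingers":-1,"delta_pos":[0,0,0],"twist":[-10,0,0]},{"fingers":-1,"delta_pos":[0,0,0],"twist":[-10,0,0]},{"fingers":-1,"delta_pos":[0,0,0],"twist":[-10,0,0]},{"fingers":-1,"delta_pos":[0,0,0],"twist":[-10,0,0]},{"fingers":-1,"delta_pos":[0,0,0],"twist":[-10,0,0]}]'; python3 -m inch '[{"fingers":-1,"delta_pos":[0,0,0],"twist":[-10,0,0]},{"fingers":-1,"delta_pos":[0,0,0],"twist":[-10,0,0]},{"fingers":-1,"delta_pos":[0,0,0],"twist":[-10,0,0]},{"fingers":-1,"delta_pos":[0,0,0],"twist":[-10,0,0]},{"fingers":-1,"delta_pos":[0,0,0],"twist":[-10,0,0]}]';python3 -m inch '[{"fingers":-1,"delta_pos":[0,0,0],"twist":[-10,0,0]},{"fingers":-1,"delta_pos":[0,0,0],"twist":[-10,0,0]},{"fingers":-1,"delta_pos":[0,0,0],"twist":[-10,0,0]},{"fingers":-1,"delta_pos":[0,0,0],"twist":[-10,0,0]},{"fingers":-1,"delta_pos":[0,0,0],"twist":[-10,0,0]}]';python3 -m inch '[{"fingers":-1,"delta_pos":[0,0,0],"twist":[-10,0,0]},{"fingers":-1,"delta_pos":[0,0,0],"twist":[-10,0,0]},{"fingers":-1,"delta_pos":[0,0,0],"twist":[-10,0,0]},{"fingers":-1,"delta_pos":[0,0,0],"twist":[0,0,0]}]'
python3 -c "
from h import *
f=viewer.grab_frame('wrist');cv2.imwrite('pics/g.png',f['pixels'])
rings(f); findjars(f,zt=.168)
t=viewer.grab_frame('top'); print('top');rings(t)
go(.6058,.1689,.027,144.6)"
```

```text
time: 5.22
tool_pos: [0.6042, 0.1666, 0.1256]
tool_rot: [0.701, -0.091, 0.701, 0.091]
contact_force: [-0.1, -0.2, -0.2]
gripper_width: 0.526
time: 5.85
tool_pos: [0.6042, 0.1666, 0.1256]
tool_rot: [0.597, -0.379, 0.597, 0.379]
contact_force: [0.9, 0.2, -1.4]
gripper_width: 0.521
time: 6.48
tool_pos: [0.6042, 0.1666, 0.1256]
tool_rot: [-0.381, 0.596, -0.381, -0.596]
contact_force: [-0.1, 0.1, -0.4]
gripper_width: 0.524
time: 6.98
tool_pos: [0.6042, 0.1669, 0.1255]
tool_rot: [-0.216, 0.673, -0.216, -0.673]
contact_force: [-0.1, 0.1, -0.6]
gripper_width: 0.526
ring px [427. 234.] [0.5327 0.2199] 0.0292 0.0011 951
ring px [528. 230.] [0.4612 0.2709] 0.0293 0.0011 1132
ring px [293. 219.] [0.6049 0.1672] 0.0279 0.0011 427
ring px [613. 235.] [0.39   0.3217] 0.0291 0.0011 629
jar px [317. 353.] xy [0.6011 0.1643] yaw c/pca 55.8 56.7 r 0.0236 z 0.1699 npx 10167
top
twist [-0.2 -0.   0. ] then shift cm [ 9.85 -0.22 -0.05] | shift in present axes [ 9.85 -0.22 -0.04] q6 -2.37
twist [179.8   0.    0. ] then shift cm [9.85 0.22 0.05] | shift in present axes [ 9.85 -0.22 -0.04] q6 -2.37
tcp [0.6042 0.1674 0.1255] jaw yaw 144.4 t 7.08 w 0.527 F [-0.3 -0.7 -0.4]
```

View pics/g.png

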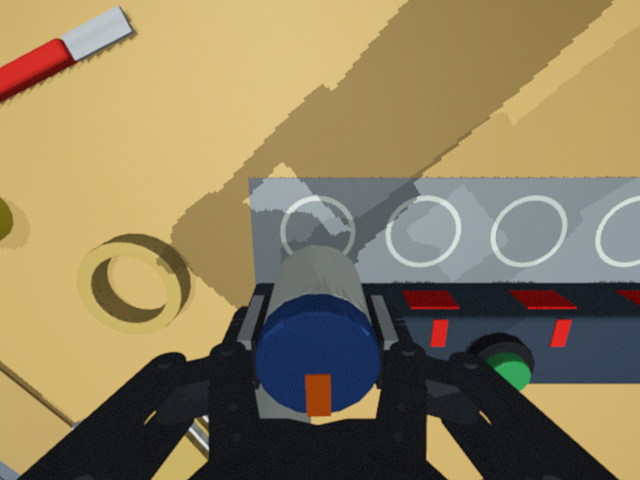

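```bash
python3 -c "
from h import *
go(.6035,.1684,.0275,144.5)"; python3 -m inch '[{"fingers":-1,"delta_pos":[3.5,-0.1,0.12],"twist":[0,0,0]},{"fingers":-1,"delta_pos":[3.5,0,0],"twist":[0,0,0]},{"fingers":-1,"delta_pos":[2.4,0,0],"twist":[0,0,0]},{"fingers":-1,"delta_pos":[0,0,0],"twist":[0,0,0]},{"fingers":-1,"delta_pos":[0,0,0],"twist":[0,0,0]}]'; python3 -c "
from h import *
go(.6035,.1684,.0275,144.5)"
```

```text
twist [-0.1 -0.   0. ] then shift cm [ 9.8  -0.05  0.11] | shift in present axes [ 9.8  -0.04  0.12] q6 -2.37
twist [179.9   0.    0. ] then shift cm [ 9.8   0.05 -0.11] | shift in present axes [ 9.8  -0.04  0.12] q6 -2.37
tcp [0.6042 0.1674 0.1255] jaw yaw 144.4 t 7.08 w 0.527 F [-0.3 -0.7 -0.4]
time: 7.7
tool_pos: [0.6045, 0.1698, 0.0326]
tool_rot: [-0.215, 0.674, -0.215, -0.673]
contact_force: [-0.2, 0.5, -0.1]
gripper_width: 0.524
twist [ 0.1 -0.1  0.1] then shift cm [0.51 0.17 0.  ] | shift in present axes [0.51 0.17 0.  ] q6 -2.37
twist [-1.799e+02 -1.000e-01 -1.000e-01] then shift cm [ 0.51 -0.17 -0.  ] | shift in present axes [0.51 0.17 0.  ] q6 -2.37
tcp [0.6045 0.1698 0.0326] jaw yaw 144.6 t 7.7 w 0.524 F [-0.2  0.5 -0.1]
```

```bash
python3 -m inch '[{"fingers":-1,"delta_pos":[0.35,0.07,0],"twist":[0,0,0]},{"fingers":-1,"delta_pos":[0,0,0],"twist":[0,0,0]}]'; python3 -m inch '[{"fingers":-1,"delta_pos":[0.15,0,0],"twist":[0,0,0]},{"fingers":-1,"delta_pos":[0,0,0],"twist":[0,0,0]}]'; python3 -c "
from h import *
go(.6035,.1684,.0275,144.5)"
```

```text
time: 7.95
tool_pos: [0.6037, 0.1693, 0.0286]
tool_rot: [-0.215, 0.674, -0.215, -0.673]
contact_force: [0.4, -0.1, -1.0]
gripper_width: 0.53
time: 8.2
tool_pos: [0.6032, 0.1692, 0.0263]
tool_rot: [0.215, -0.674, 0.215, 0.674]
contact_force: [-0.1, -1.2, -0.3]
gripper_width: 0.527
twist [ 0.1  0.  -0. ] then shift cm [-0.12  0.05 -0.08] | shift in present axes [-0.12  0.05 -0.08] q6 -2.37
twist [-179.9    0.     0. ] then shift cm [-0.12 -0.05  0.08] | shift in present axes [-0.12  0.05 -0.08] q6 -2.37
tcp [0.6032 0.1692 0.0263] jaw yaw 144.6 t 8.2 w 0.527 F [-0.1 -1.2 -0.3]
```

```bash
python3 -m inch '[{"fingers":-1,"delta_pos":[0.15,0,0],"twist":[0,0,0]},{"fingers":-1,"delta_pos":[0,0,0],"twist":[0,0,0]}]'; python3 -m inch '[{"fingers":-1,"delta_pos":[0.15,0,0],"twist":[0,0,0]},{"fingers":-1,"delta_pos":[0,0,0],"twist":[0,0,0]}]'
```

```text
time: 8.45
tool_pos: [0.6032, 0.1693, 0.0248]
tool_rot: [-0.215, 0.674, -0.215, -0.674]
contact_force: [0.8, 0.4, -0.7]
gripper_width: 0.526
time: 8.7
tool_pos: [0.6035, 0.1693, 0.0247]
tool_rot: [0.215, -0.674, 0.215, 0.674]
contact_force: [-4.0, -0.1, 6.7]
gripper_width: 0.524
```

```bash
python3 -m inch '[{"fingers":0.35,"delta_pos":[0,0,0],"twist":[0,0,0]},{"fingers":0.35,"delta_pos":[0,0,0],"twist":[0,0,0]},{"fingers":0.35,"delta_pos":[-4,0,0],"twist":[0,0,0]},{"fingers":0.35,"delta_pos":[-5,0,0],"twist":[0,0,0]},{"fingers":0.35,"delta_pos":[-5,-2,0],"twist":[0,0,0]}]';python3 -m inch '[{"fingers":0.35,"delta_pos":[0,-4,0],"twist":[0,0,0]},{"fingers":0.35,"delta_pos":[0,-4,0],"twist":[0,0,0]},{"fingers":0.35,"delta_pos":[0,0,0],"twist":[0,0,0]}]'; python3 -c "
from h import *
f=viewer.grab_frame('wrist');cv2.imwrite('pics/i.png',f['pixels'])
rings(f); findjars(f)
t=viewer.grab_frame('top'); print('top');rings(t);findjars(t,minpx=80)
go(.53,.055,.2,144.5)"
```

```text
time: 9.32
tool_pos: [0.6142, 0.185, 0.164]
tool_rot: [0.215, -0.673, 0.216, 0.674]
contact_force: [0.2, 1.4, -0.1]
gripper_width: 0.673
time: 9.7
tool_pos: [0.6616, 0.2525, 0.1626]
tool_rot: [0.214, -0.674, 0.214, 0.674]
contact_force: [-0.1, -0.4, -0.3]
gripper_width: 0.675
ring px [409.  88.] [0.5322 0.2189] 0.0292 0.0011 825
ring px [524.  99.] [0.4607 0.2699] 0.0293 0.0011 1276
ring px [610. 105.] [0.3896 0.3208] 0.0291 0.0011 751
ring px [439. 121.] [0.5315 0.2211] 0.0274 0.0012 401
ring px [313. 125.] [0.6035 0.1681] 0.0292 0.0011 528
jar px [316.  87.] xy [0.6009 0.1677] yaw c/pca 56.1 55.1 r 0.022 z 0.0692 npx 3550
top
jar px [216. 230.] xy [0.6022 0.1664] yaw c/pca 58.2 46.4 r 0.0191 z 0.0685 npx 167
jar px [345. 244.] xy [ 0.5763 -0.1341] yaw c/pca 70.9 86.8 r 0.0184 z 0.0684 npx 174
jar px [280. 284.] xy [0.4775 0.0092] yaw c/pca -93.7 -104.1 r 0.018 z 0.0689 npx 167
jar px [341. 290.] xy [ 0.468  -0.1305] yaw c/pca -97.7 -128.0 r 0.0183 z 0.0685 npx 183
twist [ 0.2  0.  -0.1] then shift cm [-3.75 23.52 -0.73] | shift in present axes [-3.72 23.53 -0.66] q6 -2.27
twist [-1.798e+02  1.000e-01  1.000e-01] then shift cm [ -3.75 -23.52   0.73] | shift in present axes [-3.72 23.53 -0.66] q6 -2.27
tcp [0.6607 0.2507 0.1625] jaw yaw 144.7 t 9.8 w 0.677 F [ 0.4 -0.6  0.7]
```

View pics/i.png

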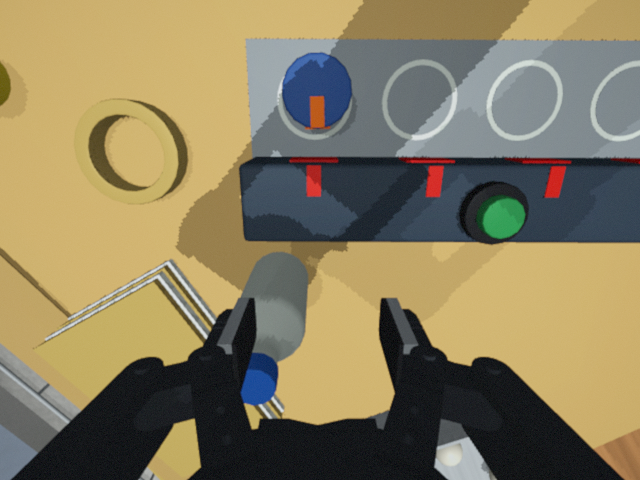

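```bash
python3 -m inch '[{"fingers":0.6,"delta_pos":[-1,4,0],"twist":[0,0,0]},{"fingers":0.6,"delta_pos":[-1,5,0],"twist":[0,0,0]},{"fingers":0.6,"delta_pos":[-1,5,0],"twist":[10.5,0,0]},{"fingers":0.6,"delta_pos":[0,0,0],"twist":[10.5,0,0]},{"fingers":0.6,"delta_pos":[0,0,0],"twist":[10.5,0,0]}]'; python3 -m inch '[{"fingers":0.6,"delta_pos":[0,0,0],"twist":[10.5,0,0]},{"fingers":0.6,"delta_pos":[0,0,0],"twist":[10.5,0,0]},{"fingers":0.6,"delta_pos":[0,0,0],"twist":[10.5,0,0]},{"fingers":0.6,"delta_pos":[0,0,0],"twist":[10.5,0,0]},{"fingers":0.6,"delta_pos":[0,0,0],"twist":[10.5,0,0]}]';python3 -m inch '[{"fingers":0.6,"delta_pos":[0,0,0],"twist":[10.5,0,0]},{"fingers":0.6,"delta_pos":[0,0,0],"twist":[10.5,0,0]},{"fingers":0.6,"delta_pos":[0,0,0],"twist":[10.5,0,0]},{"fingers":0.6,"delta_pos":[0,0,0],"twist":[10.5,0,0]},{"fingers":0.6,"delta_pos":[0,0,0],"twist":[10.5,0,0]}]'; python3 -c "
from h import *
go(.576,-.1327,.20,-12)"
```

```text
time: 10.42
tool_pos: [0.579, 0.135, 0.1934]
tool_rot: [-0.392, 0.589, -0.392, -0.588]
contact_force: [-0.2, -0.2, -0.3]
gripper_width: 0.801
time: 11.05
tool_pos: [0.5792, 0.1356, 0.193]
tool_rot: [0.611, -0.355, 0.612, 0.355]
contact_force: [-0.6, 0.4, -0.5]
gripper_width: 0.799
time: 11.68
tool_pos: [0.5792, 0.1356, 0.193]
tool_rot: [0.705, -0.048, 0.706, 0.047]
contact_force: [-0.6, -0.3, 0.2]
gripper_width: 0.798
twist [19.7 -0.   0. ] then shift cm [ -0.7  -26.31   5.27] | shift in present axes [ -0.69 -26.54  -3.92] q6 -0.03
twist [-160.3   -0.    -0. ] then shift cm [-0.7  26.31 -5.27] | shift in present axes [ -0.69 -26.54  -3.92] q6 -0.03
tcp [0.5792 0.1356 0.193 ] jaw yaw 7.7 t 11.68 w 0.798 F [-0.6 -0.3  0.2]
```

```bash
python3 -m inch '[{"fingers":0.6,"delta_pos":[0,0,0],"twist":[9.9,0,0]},{"fingers":0.6,"delta_pos":[0,0,0],"twist":[9.9,0,0]},{"fingers":0.6,"delta_pos":[-0.1,-5.3,1.1],"twist":[0,0,0]},{"fingers":0.6,"delta_pos":[-0.1,-5.3,1.1],"twist":[0,0,0]},{"fingers":0.6,"delta_pos":[-0.1,-5.3,1.1],"twist":[0,0,0]}]'; python3 -m inch '[{"fingers":0.6,"delta_pos":[-0.1,-5.3,1],"twist":[0,0,0]},{"fingers":0.6,"delta_pos":[-0.1,-5.1,1],"twist":[0,0,0]},{"fingers":0.6,"delta_pos":[0,0,0],"twist":[0,0,0]},{"fingers":0.6,"delta_pos":[0,0,0],"twist":[0,0,0]}]';  python3 -c "
from h import *
f=viewer.grab_frame('wrist');cv2.imwrite('pics/j.png',f['pixels'])
findjars(f)
go(.576,-.1327,.025,-12)"
```

```text
time: 12.3
tool_pos: [0.579, -0.0279, 0.1962]
tool_rot: [0.703, 0.072, 0.703, -0.072]
contact_force: [0.6, 0.5, -0.1]
gripper_width: 0.803
time: 12.8
tool_pos: [0.578, -0.1317, 0.198]
tool_rot: [0.703, 0.072, 0.704, -0.072]
contact_force: [-0.1, -0.5, -0.0]
gripper_width: 0.796
jar px [144.  75.] xy [0.4764 0.0076] yaw c/pca -106.8 -94.0 r 0.0227 z 0.0691 npx 2961
jar px [316. 232.] xy [ 0.5757 -0.133 ] yaw c/pca 78.9 80.4 r 0.022 z 0.0692 npx 1766
jar px [194. 251.] xy [ 0.4674 -0.1314] yaw c/pca -108.2 -96.4 r 0.0225 z 0.0691 npx 1787
twist [ 0.3 -0.  -0. ] then shift cm [17.31 -0.21 -0.18] | shift in present axes [17.31 -0.22 -0.17] q6 -0.15
twist [-179.7    0.    -0. ] then shift cm [17.31  0.21  0.18] | shift in present axes [17.31 -0.22 -0.17] q6 -0.15
tcp [ 0.5782 -0.131   0.1981] jaw yaw -11.7 t 12.85 w 0.798 F [0.7 0.5 1.1]
```

View pics/j.png

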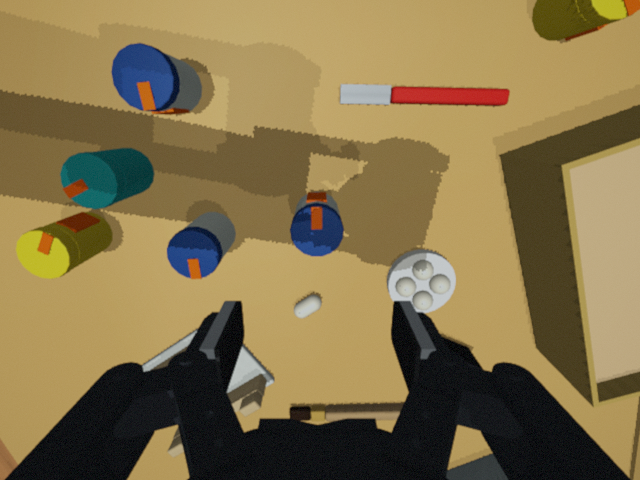

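```bash
python3 -m inch '[{"fingers":0.5,"delta_pos":[4.5,-0.2,-0.18],"twist":[0,0,0]},{"fingers":0.5,"delta_pos":[4.5,0,0],"twist":[0,0,0]},{"fingers":0.5,"delta_pos":[4,0,0],"twist":[0,0,0]},{"fingers":0.5,"delta_pos":[3,0,0],"twist":[0,0,0]},{"fingers":0.5,"delta_pos":[1.3,0,0],"twist":[0,0,0]}]'; python3 -m inch '[{"fingers":0.5,"delta_pos":[0,0,0],"twist":[0,0,0]},{"fingers":0.5,"delta_pos":[0,0,0],"twist":[0,0,0]}]';  python3 -c "
from h import *
go(.5758,-.1325,.025,-12)"
```

```text
time: 13.48
tool_pos: [0.5751, -0.1312, 0.023]
tool_rot: [0.702, 0.072, 0.705, -0.071]
contact_force: [-0.3, 0.3, 0.6]
gripper_width: 0.747
time: 13.72
tool_pos: [0.5779, -0.1333, 0.0271]
tool_rot: [0.704, 0.071, 0.702, -0.072]
contact_force: [1.1, -0.3, 0.8]
gripper_width: 0.75
twist [0.4 0.2 0. ] then shift cm [ 0.21  0.04 -0.23] | shift in present axes [ 0.21  0.04 -0.23] q6 -0.15
twist [-179.6   -0.     0.3] then shift cm [ 0.21 -0.04  0.23] | shift in present axes [ 0.21  0.04 -0.23] q6 -0.15
tcp [ 0.5779 -0.1333  0.0271] jaw yaw -11.6 t 13.72 w 0.75 F [ 1.1 -0.3  0.8]
```

Adjust by the residual, then close.

```bash
python3 -m inch '[{"fingers":0.5,"delta_pos":[0.2,0,-0.2],"twist":[0,0,0]},{"fingers":-1,"delta_pos":[0,0,0],"twist":[0,0,0]},{"fingers":-1,"delta_pos":[0,0,0],"twist":[0,0,0]},{"fingers":-1,"delta_pos":[0,0,0],"twist":[0,0,0]},{"fingers":-1,"delta_pos":[0,0,0],"twist":[0,0,0]}]';  python3 -c "
from h import *
go(.5322,.2193,.13,144.5)"
```

```text
time: 14.35
tool_pos: [0.5753, -0.1332, 0.0243]
tool_rot: [0.704, 0.072, 0.703, -0.072]
contact_force: [0.5, 0.6, 3.8]
gripper_width: 0.531
twist [23.8  0.1 -0. ] then shift cm [-10.57  26.19 -23.98] | shift in present axes [-10.59  33.64 -11.34] q6 -0.15
twist [-1.562e+02  0.000e+00  1.000e-01] then shift cm [-10.57 -26.19  23.98] | shift in present axes [-10.59  33.64 -11.34] q6 -0.15
tcp [ 0.5753 -0.1332  0.0243] jaw yaw -11.7 t 14.35 w 0.531 F [0.5 0.6 3.8]
```

```bash
python3 -m inch '[{"fingers":-1,"delta_pos":[-4,0,0],"twist":[0,0,0]},{"fingers":-1,"delta_pos":[-5,0,0],"twist":[8.2,0,0]},{"fingers":-1,"delta_pos":[-1.6,0,0],"twist":[8.2,0,0]},{"fingers":-1,"delta_pos":[0,0,0],"twist":[8.2,0,0]},{"fingers":-1,"delta_pos":[0,3.75,-3.4],"twist":[0,0,0]}]'; python3 -m inch '[{"fingers":-1,"delta_pos":[0,3.75,-3.4],"twist":[0,0,0]},{"fingers":-1,"delta_pos":[0,3.75,-3.4],"twist":[0,0,0]},{"fingers":-1,"delta_pos":[0,3.75,-3.4],"twist":[0,0,0]},{"fingers":-1,"delta_pos":[0,3.75,-3.4],"twist":[0,0,0]},{"fingers":-1,"delta_pos":[0,3.75,-3.4],"twist":[0,0,0]}]';python3 -m inch '[{"fingers":-1,"delta_pos":[0,3.7,-3.4],"twist":[0,0,0]},{"fingers":-1,"delta_pos":[0,0,0],"twist":[0,0,0]},{"fingers":-1,"delta_pos":[0,0,0],"twist":[0,0,0]},{"fingers":-1,"delta_pos":[0,0,0],"twist":[0,0,0]}]';  python3 -c "
from h import *
go(.5322,.2193,.0243,144.5)
f=viewer.grab_frame('wrist');cv2.imwrite('pics/k.png',f['pixels']);rings(f);findjars(f,zt=.17)
"
```

```text
time: 14.98
tool_pos: [0.5694, -0.084, 0.129]
tool_rot: [0.672, 0.222, 0.671, -0.222]
contact_force: [0.2, 1.4, -1.0]
gripper_width: 0.525
time: 15.6
tool_pos: [0.5422, 0.1707, 0.1282]
tool_rot: [0.671, 0.22, 0.672, -0.22]
contact_force: [0.5, 0.1, -1.2]
gripper_width: 0.527
time: 16.1
tool_pos: [0.5377, 0.218, 0.1288]
tool_rot: [0.672, 0.22, 0.672, -0.221]
contact_force: [0.2, 0.8, -0.8]
gripper_width: 0.527
twist [-0.9 -0.   0. ] then shift cm [10.45 -0.22 -0.52] | shift in present axes [10.45 -0.22 -0.51] q6 0.89
twist [1.791e+02 1.000e-01 0.000e+00] then shift cm [10.45  0.22  0.52] | shift in present axes [10.45 -0.22 -0.51] q6 0.89
tcp [0.5377 0.218  0.1288] jaw yaw -36.4 t 16.1 w 0.527 F [ 0.2  0.8 -0.8]
ring px [209. 232.] [0.4608 0.2691] 0.0293 0.0011 1114
ring px [105. 233.] [0.3892 0.3201] 0.0293 0.0011 1121
jar px [317. 366.] xy [0.5364 0.2181] yaw c/pca 54.9 54.3 r 0.0243 z 0.1735 npx 9863
```

View pics/k.png

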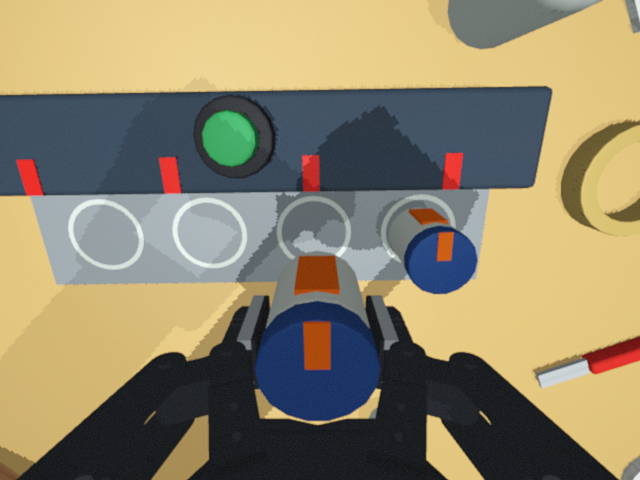

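```bash
python3 -m inch '[{"fingers":-1,"delta_pos":[2,-0.2,-0.5],"twist":[0,0,0]},{"fingers":-1,"delta_pos":[4,0,0],"twist":[0,0,0]},{"fingers":-1,"delta_pos":[3,0,0],"twist":[0,0,0]},{"fingers":-1,"delta_pos":[1,0,0],"twist":[0,0,0]},{"fingers":-1,"delta_pos":[0,0,0],"twist":[0,0,0]}]'; python3 -m inch '[{"fingers":-1,"delta_pos":[0,0,0],"twist":[0,0,0]},{"fingers":-1,"delta_pos":[0,0,0],"twist":[0,0,0]}]';  python3 -c "
from h import *
go(.5322,.2193,.0243)"
```

```text
time: 16.77
tool_pos: [0.5318, 0.2201, 0.0283]
tool_rot: [0.671, 0.22, 0.673, -0.221]
contact_force: [-0.1, -0.6, -1.0]
gripper_width: 0.526
time: 17.02
tool_pos: [0.5338, 0.2209, 0.031]
tool_rot: [0.673, 0.221, 0.671, -0.22]
contact_force: [0.8, 0.2, -0.9]
gripper_width: 0.528
twist [ 0.   0.1 -0.1] then shift cm [ 0.67 -0.22 -0.03] | shift in present axes [ 0.66 -0.22 -0.03] q6 0.9
twist [-180.     0.2    0.2] then shift cm [0.67 0.22 0.03] | shift in present axes [ 0.66 -0.22 -0.03] q6 0.9
tcp [0.5338 0.2209 0.031 ] jaw yaw -36.3 t 17.02 w 0.528 F [ 0.8  0.2 -0.9]
```

```bash
python3 -m inch '[{"fingers":-1,"delta_pos":[0.5,-0.22,0],"twist":[0,0,0]},{"fingers":-1,"delta_pos":[0.15,0,0],"twist":[0,0,0]},{"fingers":-1,"delta_pos":[0.1,0,0],"twist":[0,0,0]},{"fingers":-1,"delta_pos":[0,0,0],"twist":[0,0,0]}]'; python3 -c "
from h import *
go(.5322,.2193,.0243)"
```

```text
time: 17.52
tool_pos: [0.5318, 0.2188, 0.0243]
tool_rot: [0.672, 0.22, 0.672, -0.22]
contact_force: [-6.1, -2.2, 12.5]
gripper_width: 0.524
twist [-0.  0.  0.] then shift cm [-0.    0.06  0.  ] | shift in present axes [-0.    0.06  0.  ] q6 0.89
twist [180.   0.  -0.] then shift cm [-0.   -0.06 -0.  ] | shift in present axes [-0.    0.06  0.  ] q6 0.89
tcp [0.5318 0.2188 0.0243] jaw yaw -36.3 t 17.52 w 0.524 F [-6.1 -2.2 12.5]
```

```bash
python3 -m inch '[{"fingers":0.35,"delta_pos":[-0.05,0,0],"twist":[0,0,0]},{"fingers":0.35,"delta_pos":[0,0,0],"twist":[0,0,0]},{"fingers":0.35,"delta_pos":[-4,0,0],"twist":[0,0,0]},{"fingers":0.35,"delta_pos":[-5,0,0],"twist":[0,0,0]},{"fingers":0.35,"delta_pos":[-5,-3,0],"twist":[0,0,0]}]'; python3 -m inch '[{"fingers":0.5,"delta_pos":[-2,-5,0],"twist":[0,0,0]},{"fingers":0.5,"delta_pos":[-1,-4,0],"twist":[0,0,0]},{"fingers":0.5,"delta_pos":[0,0,0],"twist":[0,0,0]},{"fingers":0.5,"delta_pos":[0,0,0],"twist":[0,0,0]}]'; python3 -c "
from h import *
f=viewer.grab_frame('wrist');cv2.imwrite('pics/l.png',f['pixels'])
rings(f); findjars(f)
t=viewer.grab_frame('top'); print('top');findjars(t,minpx=80)
go(.4764,.0085,.2,-8)"
```

```text
time: 18.15
tool_pos: [0.5137, 0.195, 0.1636]
tool_rot: [0.672, 0.22, 0.672, -0.22]
contact_force: [-0.6, 0.6, 0.6]
gripper_width: 0.676
time: 18.65
tool_pos: [0.4603, 0.1222, 0.192]
tool_rot: [0.672, 0.22, 0.672, -0.22]
contact_force: [0.3, 0.2, 0.0]
gripper_width: 0.749
ring px [401.  85.] [0.6042 0.1677] 0.0292 0.0014 752
ring px [125.  80.] [0.3903 0.3207] 0.0292 0.0011 1116
ring px [222.  79.] [0.4617 0.2697] 0.0292 0.0011 1113
ring px [319. 103.] [0.5335 0.2192] 0.0298 0.0011 487
jar px [318.  73.] xy [0.5303 0.2183] yaw c/pca 55.2 54.1 r 0.0221 z 0.0691 npx 2972
jar px [439.  72.] xy [0.6    0.1678] yaw c/pca 50.0 55.7 r 0.0226 z 0.0691 npx 3083
jar px [460. 429.] xy [ 0.4518 -0.1394] yaw c/pca -42.1 -101.5 r 0.0095 z 0.0692 npx 171
top
jar px [216. 230.] xy [0.6019 0.1661] yaw c/pca 57.2 52.9 r 0.02 z 0.0689 npx 208
jar px [280. 285.] xy [0.4767 0.0087] yaw c/pca -91.1 -89.3 r 0.0182 z 0.0687 npx 161
jar px [340. 289.] xy [ 0.469  -0.1298] yaw c/pca -102.3 -179.8 r 0.0175 z 0.0687 npx 170
twist [-28.2  -0.1   0. ] then shift cm [ -0.84 -11.07   3.18] | shift in present axes [-0.84 -8.25  8.03] q6 0.74
twist [1.518e+02 0.000e+00 1.000e-01] then shift cm [-0.84 11.07 -3.18] | shift in present axes [-0.84 -8.25  8.03] q6 0.74
tcp [0.4603 0.1226 0.1916] jaw yaw -36.2 t 18.75 w 0.749 F [-0.  -0.3 -0.7]
```

View pics/l.png

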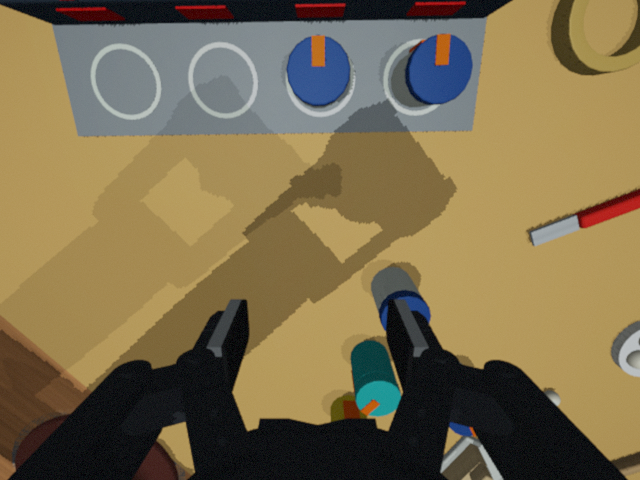

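```bash
python3 -m inch '[{"fingers":0.5,"delta_pos":[0,-2.7,2.7],"twist":[0,0,0]},{"fingers":0.5,"delta_pos":[0,-2.7,2.7],"twist":[0,0,0]},{"fingers":0.5,"delta_pos":[0,-2.7,2.6],"twist":[-9.4,0,0]},{"fingers":0.5,"delta_pos":[0,0,0],"twist":[-9.4,0,0]},{"fingers":0.5,"delta_pos":[0,0,0],"twist":[-9.4,0,0]}]'; python3 -m inch '[{"fingers":0.5,"delta_pos":[0,0,0],"twist":[0,0,0]},{"fingers":0.5,"delta_pos":[0,0,0],"twist":[0,0,0]}]'; python3 -c "
from h import *
f=viewer.grab_frame('wrist');cv2.imwrite('pics/m.png',f['pixels'])
findjars(f)
go(.4764,.0085,.025,-8)"
```

```text
time: 19.38
tool_pos: [0.4772, 0.0094, 0.1915]
tool_rot: [0.705, 0.048, 0.706, -0.048]
contact_force: [-0.3, 0.2, 0.1]
gripper_width: 0.753
time: 19.62
tool_pos: [0.477, 0.0098, 0.1919]
tool_rot: [0.705, 0.05, 0.706, -0.05]
contact_force: [-0.2, 0.3, -0.0]
gripper_width: 0.748
jar px [316. 229.] xy [0.4749 0.0093] yaw c/pca -95.3 -96.1 r 0.022 z 0.0691 npx 1927
jar px [328. 367.] xy [ 0.4659 -0.1302] yaw c/pca -98.6 -100.5 r 0.023 z 0.0691 npx 1331
twist [-0.1 -0.  -0. ] then shift cm [16.7  -0.13 -0.04] | shift in present axes [16.7  -0.13 -0.03] q6 0.01
twist [ 1.799e+02 -0.000e+00  1.000e-01] then shift cm [16.7   0.13  0.04] | shift in present axes [16.7  -0.13 -0.03] q6 0.01
tcp [0.4769 0.0098 0.192 ] jaw yaw -8.1 t 19.68 w 0.752 F [ 0.3 -0.3  0.5]
```

View pics/m.png

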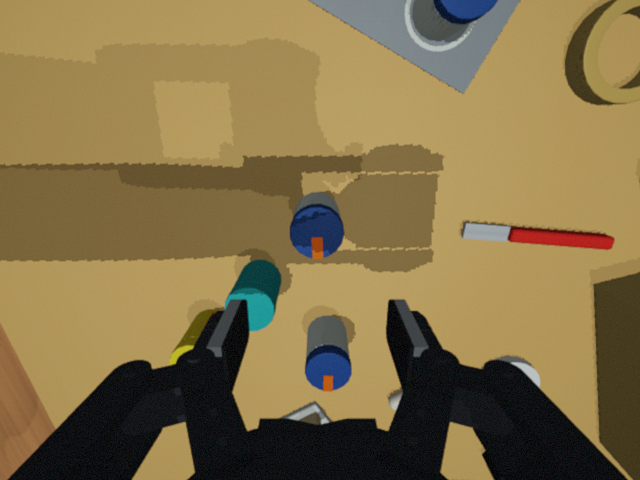

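```bash
python3 -m inch '[{"fingers":0.4,"delta_pos":[4.5,-0.1,-0.1],"twist":[0,0,0]},{"fingers":0.4,"delta_pos":[4.5,0,0],"twist":[0,0,0]},{"fingers":0.4,"delta_pos":[3.5,0,0],"twist":[0,0,0]},{"fingers":0.4,"delta_pos":[2.5,0,0],"twist":[0,0,0]},{"fingers":0.4,"delta_pos":[1.3,0,0],"twist":[0,0,0]}]'; python3 -m inch '[{"fingers":0.4,"delta_pos":[0,0,0],"twist":[0,0,0]},{"fingers":0.4,"delta_pos":[0,0,0],"twist":[0,0,0]},{"fingers":0.4,"delta_pos":[0,0,0],"twist":[0,0,0]}]';  python3 -c "
from h import *
go(.4755,.009,.025)"
```

```text
time: 20.3
tool_pos: [0.4748, 0.0088, 0.0277]
tool_rot: [0.704, 0.05, 0.706, -0.05]
contact_force: [-0.4, 0.2, 0.7]
gripper_width: 0.696
time: 20.68
tool_pos: [0.4768, 0.0084, 0.0307]
tool_rot: [0.706, 0.05, 0.704, -0.05]
contact_force: [0.8, 0.4, -0.1]
gripper_width: 0.699
twist [ 0.   0.2 -0. ] then shift cm [ 0.57  0.04 -0.14] | shift in present axes [ 0.57  0.04 -0.14] q6 0.0
twist [-180.     0.     0.2] then shift cm [ 0.57 -0.04  0.14] | shift in present axes [ 0.57  0.04 -0.14] q6 0.0
tcp [0.4768 0.0084 0.0307] jaw yaw -8.1 t 20.68 w 0.699 F [ 0.8  0.4 -0.1]
```

```bash
python3 -m inch '[{"fingers":0.4,"delta_pos":[0.55,0.05,-0.1],"twist":[0,0,0]},{"fingers":0.4,"delta_pos":[0,0,0],"twist":[0,0,0]},{"fingers":-1,"delta_pos":[0,0,0],"twist":[0,0,0]},{"fingers":-1,"delta_pos":[0,0,0],"twist":[0,0,0]},{"fingers":-1,"delta_pos":[0,0,0],"twist":[0,0,0]}]';python3 -m inch '[{"fingers":-1,"delta_pos":[0,0,0],"twist":[0,0,0]}]';  python3 -c "
from h import *
go(.4607,.2703,.13)"
```

```text
time: 21.3
tool_pos: [0.475, 0.0091, 0.024]
tool_rot: [0.706, 0.05, 0.705, -0.05]
contact_force: [0.1, 0.3, 1.0]
gripper_width: 0.527
time: 21.42
tool_pos: [0.475, 0.0091, 0.024]
tool_rot: [0.706, 0.05, 0.705, -0.05]
contact_force: [0.4, -0.2, 1.8]
gripper_width: 0.527
twist [-0.  0.  0.] then shift cm [-10.6   25.66  -5.08] | shift in present axes [-10.6   25.66  -5.08] q6 0.0
twist [180.   0.  -0.] then shift cm [-10.6  -25.66   5.08] | shift in present axes [-10.6   25.66  -5.08] q6 0.0
tcp [0.475  0.0091 0.024 ] jaw yaw -8.1 t 21.43 w 0.527 F [ 0.4 -0.2  1.8]
```

```bash
python3 -m inch '[{"fingers":-1,"delta_pos":[-5,0,0],"twist":[0,0,0]},{"fingers":-1,"delta_pos":[-5.5,0,0],"twist":[0,0,0]},{"fingers":-1,"delta_pos":[0,5.1,-1],"twist":[0,0,0]},{"fingers":-1,"delta_pos":[0,5.1,-1],"twist":[0,0,0]},{"fingers":-1,"delta_pos":[0,5.1,-1],"twist":[0,0,0]}]'; python3 -m inch '[{"fingers":-1,"delta_pos":[0,5.1,-1],"twist":[0,0,0]},{"fingers":-1,"delta_pos":[0,5.1,-1],"twist":[0,0,0]},{"fingers":-1,"delta_pos":[0,0,0],"twist":[-10,0,0]},{"fingers":-1,"delta_pos":[0,0,0],"twist":[-10,0,0]},{"fingers":-1,"delta_pos":[0,0,0],"twist":[-10,0,0]}]';python3 -m inch '[{"fingers":-1,"delta_pos":[0,0,0],"twist":[-10,0,0]},{"fingers":-1,"delta_pos":[0,0,0],"twist":[-10,0,0]},{"fingers":-1,"delta_pos":[0,0,0],"twist":[-10,0,0]},{"fingers":-1,"delta_pos":[0,0,0],"twist":[-10,0,0]},{"fingers":-1,"delta_pos":[0,0,0],"twist":[-10,0,0]}]';python3 -m inch '[{"fingers":-1,"delta_pos":[0,0,0],"twist":[-10,0,0]},{"fingers":-1,"delta_pos":[0,0,0],"twist":[-10,0,0]},{"fingers":-1,"delta_pos":[0,0,0],"twist":[-10,0,0]},{"fingers":-1,"delta_pos":[0,0,0],"twist":[-10,0,0]},{"fingers":-1,"delta_pos":[0,0,0],"twist":[-10,0,0]}]';python3 -m inch '[{"fingers":-1,"delta_pos":[0,0,0],"twist":[-10,0,0]},{"fingers":-1,"delta_pos":[0,0,0],"twist":[-10.3,0,0]},{"fingers":-1,"delta_pos":[0,0,0],"twist":[0,0,0]},{"fingers":-1,"delta_pos":[0,0,0],"twist":[0,0,0]}]';  python3 -c "
from h import *
go(.4607,.2703,.0243,144.5)
f=viewer.grab_frame('wrist');cv2.imwrite('pics/n.png',f['pixels']);rings(f);findjars(f,zt=.17)
"
```

```text
time: 22.05
tool_pos: [0.4659, 0.1662, 0.1285]
tool_rot: [0.705, 0.05, 0.705, -0.05]
contact_force: [1.0, -0.2, -1.0]
gripper_width: 0.526
time: 22.68
tool_pos: [0.4603, 0.2687, 0.1279]
tool_rot: [0.693, -0.137, 0.694, 0.137]
contact_force: [0.7, 0.5, -0.8]
gripper_width: 0.525
time: 23.3
tool_pos: [0.4605, 0.2684, 0.128]
tool_rot: [0.571, -0.417, 0.572, 0.417]
contact_force: [-0.2, -0.5, -0.5]
gripper_width: 0.522
time: 23.92
tool_pos: [0.4605, 0.2684, 0.1279]
tool_rot: [0.341, -0.619, 0.342, 0.62]
contact_force: [-0.3, 0.3, -0.8]
gripper_width: 0.525
time: 24.42
tool_pos: [0.4608, 0.2685, 0.1284]
tool_rot: [0.23, -0.669, 0.23, 0.669]
contact_force: [0.1, 0.9, -1.3]
gripper_width: 0.524
twist [-2.4  0.  -0. ] then shift cm [10.41 -0.14  0.11] | shift in present axes [10.41 -0.14  0.11] q6 -2.09
twist [ 1.776e+02 -1.000e-01 -0.000e+00] then shift cm [10.41  0.14 -0.11] | shift in present axes [10.41 -0.14  0.11] q6 -2.09
tcp [0.4608 0.2685 0.1284] jaw yaw 142.1 t 24.43 w 0.524 F [ 0.1  0.9 -1.3]
ring px [420. 226.] [0.3911 0.3208] 0.0293 0.0011 1140
ring px [306. 216.] [0.4626 0.2694] 0.029 0.0011 677
ring px [220. 224.] [0.5338 0.2185] 0.0294 0.0011 706
ring px [119. 231.] [0.6055 0.1675] 0.0294 0.0011 729
jar px [317. 361.] xy [0.4601 0.2694] yaw c/pca 53.8 54.9 r 0.0243 z 0.1733 npx 10271
```

View pics/n.png

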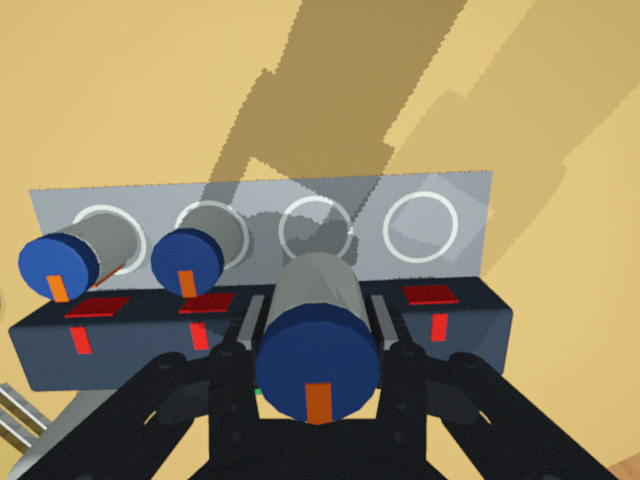

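```bash
python3 -m inch '[{"fingers":-1,"delta_pos":[2,-0.1,0.1],"twist":[0,0,0]},{"fingers":-1,"delta_pos":[4,0,0],"twist":[0,0,0]},{"fingers":-1,"delta_pos":[3,0,0],"twist":[0,0,0]},{"fingers":-1,"delta_pos":[1,0,0],"twist":[0,0,0]},{"fingers":-1,"delta_pos":[0,0,0],"twist":[0,0,0]}]'; python3 -m inch '[{"fingers":-1,"delta_pos":[0,0,0],"twist":[0,0,0]},{"fingers":-1,"delta_pos":[0,0,0],"twist":[0,0,0]}]';  python3 -c "
from h import *
go(.4612,.2700,.0243)"
```

```text
time: 25.1
tool_pos: [0.4602, 0.2698, 0.0278]
tool_rot: [0.228, -0.668, 0.229, 0.67]
contact_force: [0.9, -0.0, -0.9]
gripper_width: 0.525
time: 25.35
tool_pos: [0.462, 0.2706, 0.0304]
tool_rot: [-0.23, 0.67, -0.228, -0.668]
contact_force: [-0.5, 0.0, -1.6]
gripper_width: 0.53
twist [ 0.  -0.1  0.1] then shift cm [0.61 0.09 0.03] | shift in present axes [0.6  0.1  0.03] q6 -2.09
twist [-1.8e+02 -2.0e-01 -1.0e-01] then shift cm [ 0.61 -0.09 -0.03] | shift in present axes [0.6  0.1  0.03] q6 -2.09
tcp [0.462  0.2706 0.0304] jaw yaw 142.2 t 25.35 w 0.53 F [-0.5  0.  -1.6]
```

```bash
python3 -m inch '[{"fingers":-1,"delta_pos":[0.45,0.05,0],"twist":[0,0,0]},{"fingers":-1,"delta_pos":[0.15,0,0],"twist":[0,0,0]},{"fingers":-1,"delta_pos":[0.05,0,0],"twist":[0,0,0]},{"fingers":-1,"delta_pos":[0,0,0],"twist":[0,0,0]}]'; python3 -c "
from h import *
go(.4612,.2700,.0243)"
```

```text
time: 25.85
tool_pos: [0.4611, 0.2698, 0.024]
tool_rot: [-0.229, 0.669, -0.229, -0.669]
contact_force: [-4.6, -2.7, 9.1]
gripper_width: 0.523
twist [ 0. -0.  0.] then shift cm [-0.03 -0.02 -0.  ] | shift in present axes [-0.03 -0.02 -0.  ] q6 -2.09
twist [-180.   -0.   -0.] then shift cm [-0.03  0.02  0.  ] | shift in present axes [-0.03 -0.02 -0.  ] q6 -2.09
tcp [0.4611 0.2698 0.024 ] jaw yaw 142.2 t 25.85 w 0.523 F [-4.6 -2.7  9.1]
```

```bash
python3 -m inch '[{"fingers":0.35,"delta_pos":[-0.05,0,0],"twist":[0,0,0]},{"fingers":0.35,"delta_pos":[0,0,0],"twist":[0,0,0]},{"fingers":0.35,"delta_pos":[-4,0,0],"twist":[0,0,0]},{"fingers":0.35,"delta_pos":[-5,0,0],"twist":[0,0,0]},{"fingers":0.35,"delta_pos":[-6,0,0],"twist":[0,0,0]}]'; python3 -m inch '[{"fingers":0.5,"delta_pos":[-2,5,0],"twist":[0,0,0]},{"fingers":0.5,"delta_pos":[0,5,0],"twist":[10.5,0,0]},{"fingers":0.5,"delta_pos":[0,0,0],"twist":[10.5,0,0]},{"fingers":0.5,"delta_pos":[0,0,0],"twist":[10.5,0,0]},{"fingers":0.5,"delta_pos":[0,0,0],"twist":[10.5,0,0]}]'; python3 -m inch '[{"fingers":0.5,"delta_pos":[0,0,0],"twist":[10.5,0,0]},{"fingers":0.5,"delta_pos":[0,0,0],"twist":[10.5,0,0]},{"fingers":0.5,"delta_pos":[0,0,0],"twist":[10.5,0,0]},{"fingers":0.5,"delta_pos":[0,0,0],"twist":[10.5,0,0]},{"fingers":0.5,"delta_pos":[0,0,0],"twist":[10.5,0,0]}]';python3 -m inch '[{"fingers":0.5,"delta_pos":[0,0,0],"twist":[10.5,0,0]},{"fingers":0.5,"delta_pos":[0,0,0],"twist":[10.5,0,0]},{"fingers":0.5,"delta_pos":[0,0,0],"twist":[10.5,0,0]},{"fingers":0.5,"delta_pos":[0,0,0],"twist":[10.5,0,0]},{"fingers":0.5,"delta_pos":[0,0,0],"twist":[10.5,0,0]}]';python3 -c "
from h import *
f=viewer.grab_frame('wrist')
rings(f); findjars(f)
t=viewer.grab_frame('top'); cv2.imwrite('pics/o.png',t['pixels']);print('top');findjars(t,minpx=80)
go(.4665,-.131,.2,-10)"
```

```text
time: 26.48
tool_pos: [0.4596, 0.2692, 0.1728]
tool_rot: [0.228, -0.668, 0.23, 0.67]
contact_force: [1.4, 0.8, 1.0]
gripper_width: 0.674
time: 27.1
tool_pos: [0.3991, 0.1904, 0.1926]
tool_rot: [0.455, -0.541, 0.455, 0.541]
contact_force: [0.4, -0.4, -0.9]
gripper_width: 0.748
time: 27.72
tool_pos: [0.3992, 0.1906, 0.1924]
tool_rot: [0.647, -0.284, 0.648, 0.284]
contact_force: [-0.3, 0.6, -0.8]
gripper_width: 0.753
time: 28.35
tool_pos: [0.3992, 0.1906, 0.1925]
tool_rot: [0.706, 0.032, 0.707, -0.032]
contact_force: [-0.1, -0.1, 0.0]
gripper_width: 0.75
ring px [296.  69.] [0.3911 0.32  ] 0.0292 0.0011 1128
ring px [362. 127.] [0.4618 0.2695] 0.0286 0.0015 631
ring px [439. 169.] [0.5341 0.2182] 0.029 0.0016 705
ring px [512. 210.] [0.6052 0.167 ] 0.0293 0.0012 504
jar px [389. 123.] xy [0.4601 0.2708] yaw c/pca 52.3 54.3 r 0.0221 z 0.0691 npx 2586
jar px [477. 183.] xy [0.529  0.2189] yaw c/pca 45.4 55.4 r 0.0227 z 0.0691 npx 2295
jar px [558. 236.] xy [0.5988 0.1687] yaw c/pca 40.2 58.1 r 0.0231 z 0.069 npx 2034
top
jar px [216. 231.] xy [0.6006 0.1657] yaw c/pca 54.7 70.0 r 0.0188 z 0.0692 npx 187
jar px [193. 260.] xy [0.5311 0.2163] yaw c/pca 55.6 55.9 r 0.0203 z 0.0685 npx 222
twist [ 5.2 -0.   0. ] then shift cm [ -0.75 -30.5   12.21] | shift in present axes [ -0.75 -31.49   9.37] q6 0.36
twist [-174.8   -0.    -0. ] then shift cm [ -0.75  30.5  -12.21] | shift in present axes [ -0.75 -31.49   9.37] q6 0.36
tcp [0.3992 0.1906 0.1925] jaw yaw -4.8 t 28.45 w 0.751 F [ 0.2  0.6 -0.7]
```

View pics/o.png

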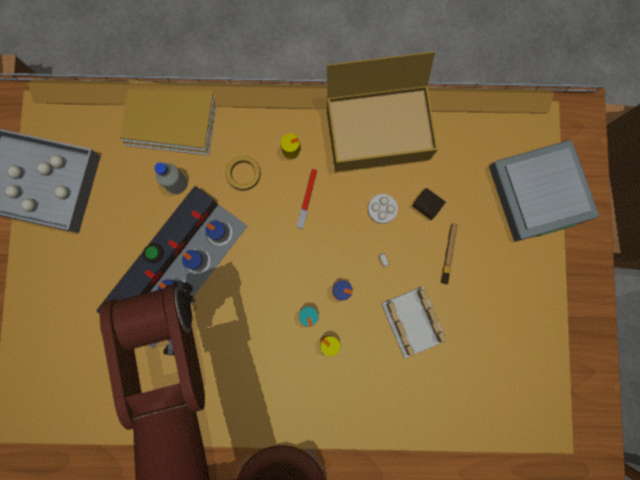

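```bash
python3 -m inch '[{"fingers":0.5,"delta_pos":[0,0,0],"twist":[5.2,0,0]},{"fingers":0.5,"delta_pos":[0,-5,2],"twist":[0,0,0]},{"fingers":0.5,"delta_pos":[0,-5,2],"twist":[0,0,0]},{"fingers":0.5,"delta_pos":[0,-5,2],"twist":[0,0,0]},{"fingers":0.5,"delta_pos":[0,-5,2],"twist":[0,0,0]}]'; python3 -m inch '[{"fingers":0.5,"delta_pos":[0,-5,2],"twist":[0,0,0]},{"fingers":0.5,"delta_pos":[0,-5.5,2.2],"twist":[0,0,0]},{"fingers":0.5,"delta_pos":[0,0,0],"twist":[0,0,0]},{"fingers":0.5,"delta_pos":[0,0,0],"twist":[0,0,0]}]';python3 -c "
from h import *
f=viewer.grab_frame('wrist');cv2.imwrite('pics/p.png',f['pixels'])
findjars(f)
go(.4665,-.131,.025,-10)"
```

```text
time: 29.08
tool_pos: [0.4436, -0.0219, 0.1929]
tool_rot: [0.705, 0.06, 0.704, -0.06]
contact_force: [1.7, -1.0, 1.1]
gripper_width: 0.753
time: 29.58
tool_pos: [0.4664, -0.1308, 0.1924]
tool_rot: [0.704, 0.061, 0.705, -0.061]
contact_force: [0.3, 0.5, 0.3]
gripper_width: 0.752
jar px [318. 229.] xy [ 0.4659 -0.1316] yaw c/pca -99.2 -99.4 r 0.022 z 0.0692 npx 1905
twist [ 0.1 -0.  -0. ] then shift cm [16.74 -0.08  0.02] | shift in present axes [16.74 -0.09  0.03] q6 -0.25
twist [-1.799e+02  0.000e+00 -1.000e-01] then shift cm [16.74  0.08 -0.02] | shift in present axes [16.74 -0.09  0.03] q6 -0.25
tcp [ 0.4664 -0.1302  0.1924] jaw yaw -9.9 t 29.62 w 0.747 F [-0.1  0.4  0.4]
```

View pics/p.png

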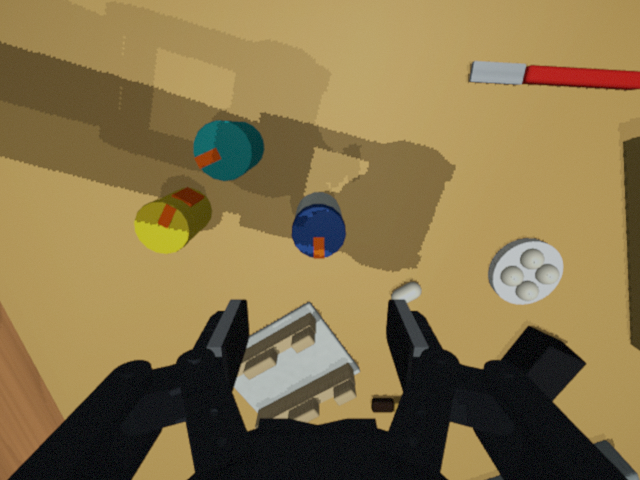

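```bash
python3 -m inch '[{"fingers":0.4,"delta_pos":[4.5,-0.1,0],"twist":[0,0,0]},{"fingers":0.4,"delta_pos":[4.5,0,0],"twist":[0,0,0]},{"fingers":0.4,"delta_pos":[3.5,0,0],"twist":[0,0,0]},{"fingers":0.4,"delta_pos":[2.5,0,0],"twist":[0,0,0]},{"fingers":0.4,"delta_pos":[1.6,0,0],"twist":[0,0,0]}]'; python3 -m inch '[{"fingers":0.4,"delta_pos":[0,0,0],"twist":[0,0,0]},{"fingers":0.4,"delta_pos":[0,0,0],"twist":[0,0,0]},{"fingers":0.4,"delta_pos":[0,0,0],"twist":[0,0,0]}]';  python3 -c "
from h import *
go(.4663,-.1311,.024)"
```

```text
time: 30.25
tool_pos: [0.4658, -0.1302, 0.0254]
tool_rot: [0.704, 0.061, 0.705, -0.06]
contact_force: [-0.7, -0.1, -0.4]
gripper_width: 0.702
time: 30.62
tool_pos: [0.4676, -0.1323, 0.0282]
tool_rot: [0.705, 0.061, 0.704, -0.062]
contact_force: [0.2, -0.4, -0.2]
gripper_width: 0.7
twist [-0.   0.1  0. ] then shift cm [ 0.42  0.09 -0.15] | shift in present axes [ 0.42  0.09 -0.15] q6 -0.26
twist [ 1.8e+02  1.0e-01 -2.0e-01] then shift cm [ 0.42 -0.09  0.15] | shift in present axes [ 0.42  0.09 -0.15] q6 -0.26
tcp [ 0.4676 -0.1323  0.0282] jaw yaw -10.0 t 30.62 w 0.7 F [ 0.2 -0.4 -0.2]
```

```bash
python3 -m inch '[{"fingers":0.4,"delta_pos":[0.4,0.1,-0.15],"twist":[0,0,0]},{"fingers":0.4,"delta_pos":[0,0,0],"twist":[0,0,0]},{"fingers":-1,"delta_pos":[0,0,0],"twist":[0,0,0]},{"fingers":-1,"delta_pos":[0,0,0],"twist":[0,0,0]},{"fingers":-1,"delta_pos":[0,0,0],"twist":[0,0,0]}]';python3 -m inch '[{"fingers":-1,"delta_pos":[0,0,0],"twist":[0,0,0]},{"fingers":-1,"delta_pos":[-5,0,0],"twist":[0,0,0]},{"fingers":-1,"delta_pos":[-5.5,0,0],"twist":[0,0,0]}]';  python3 -c "
from h import *
go(.3900,.3208,.13)"
```

```text
time: 31.25
tool_pos: [0.4655, -0.1308, 0.0231]
tool_rot: [0.705, 0.061, 0.704, -0.062]
contact_force: [0.5, -0.6, 2.1]
gripper_width: 0.523
time: 31.62
tool_pos: [0.4636, -0.1299, 0.1269]
tool_rot: [0.703, 0.062, 0.706, -0.061]
contact_force: [-0.4, -0.2, -1.1]
gripper_width: 0.528
twist [-0.  -0.3 -0.1] then shift cm [ -0.31  43.12 -15.05] | shift in present axes [ -0.19  43.12 -15.05] q6 -0.25
twist [ 1.8e+02 -1.0e-01  4.0e-01] then shift cm [ -0.31 -43.12  15.05] | shift in present axes [ -0.19  43.12 -15.05] q6 -0.25
tcp [ 0.4636 -0.1299  0.1269] jaw yaw -10.0 t 31.62 w 0.528 F [-0.4 -0.2 -1.1]
```

```bash
python3 -m inch '[{"fingers":-1,"delta_pos":[0,5.4,-1.9],"twist":[0,0,0]},{"fingers":-1,"delta_pos":[0,5.4,-1.9],"twist":[0,0,0]},{"fingers":-1,"delta_pos":[0,5.4,-1.9],"twist":[0,0,0]},{"fingers":-1,"delta_pos":[0,5.4,-1.9],"twist":[0,0,0]},{"fingers":-1,"delta_pos":[0,5.4,-1.9],"twist":[0,0,0]}]';python3 -m inch '[{"fingers":-1,"delta_pos":[0,5.4,-1.9],"twist":[0,0,0]},{"fingers":-1,"delta_pos":[0,5.4,-1.9],"twist":[0,0,0]},{"fingers":-1,"delta_pos":[0,5.3,-1.7],"twist":[0,0,0]},{"fingers":-1,"delta_pos":[0,0,0],"twist":[-10.3,0,0]},{"fingers":-1,"delta_pos":[0,0,0],"twist":[-10.3,0,0]}]';python3 -m inch '[{"fingers":-1,"delta_pos":[0,0,0],"twist":[-10.3,0,0]},{"fingers":-1,"delta_pos":[0,0,0],"twist":[-10.3,0,0]},{"fingers":-1,"delta_pos":[0,0,0],"twist":[-10.3,0,0]},{"fingers":-1,"delta_pos":[0,0,0],"twist":[-10.3,0,0]},{"fingers":-1,"delta_pos":[0,0,0],"twist":[-10.3,0,0]}]';python3 -m inch '[{"fingers":-1,"delta_pos":[0,0,0],"twist":[-10.3,0,0]},{"fingers":-1,"delta_pos":[0,0,0],"twist":[-10.3,0,0]},{"fingers":-1,"delta_pos":[0,0,0],"twist":[-10.3,0,0]},{"fingers":-1,"delta_pos":[0,0,0],"twist":[-10.3,0,0]},{"fingers":-1,"delta_pos":[0,0,0],"twist":[-10.3,0,0]}]';python3 -m inch '[{"fingers":-1,"delta_pos":[0,0,0],"twist":[-10.3,0,0]},{"fingers":-1,"delta_pos":[0,0,0],"twist":[-10.3,0,0]},{"fingers":-1,"delta_pos":[0,0,0],"twist":[-9.6,0,0]},{"fingers":-1,"delta_pos":[0,0,0],"twist":[0,0,0]},{"fingers":-1,"delta_pos":[0,0,0],"twist":[0,0,0]}]';  python3 -c "
from h import *
go(.39,.3208,.024,144.5)
f=viewer.grab_frame('wrist');cv2.imwrite('pics/q.png',f['pixels']);rings(f);findjars(f,zt=.17)
"
```

```text
time: 32.25
tool_pos: [0.4172, 0.1533, 0.1272]
tool_rot: [0.704, 0.061, 0.705, -0.062]
contact_force: [0.5, -0.5, -1.7]
gripper_width: 0.528
time: 32.88
tool_pos: [0.391, 0.3203, 0.1267]
tool_rot: [0.703, -0.069, 0.705, 0.068]
contact_force: [0.8, 0.6, -1.6]
gripper_width: 0.526
time: 33.5
tool_pos: [0.3914, 0.3194, 0.1268]
tool_rot: [0.604, -0.367, 0.605, 0.367]
contact_force: [-0.5, -0.3, -1.5]
gripper_width: 0.526
time: 34.12
tool_pos: [0.3914, 0.3194, 0.1268]
tool_rot: [0.385, -0.593, 0.386, 0.593]
contact_force: [-0.7, -0.3, -0.8]
gripper_width: 0.523
time: 34.75
tool_pos: [0.3917, 0.3196, 0.1273]
tool_rot: [0.22, -0.672, 0.221, 0.672]
contact_force: [0.1, 0.1, -1.0]
gripper_width: 0.524
twist [-0.8  0.  -0. ] then shift cm [1.033e+01 1.000e-02 2.100e-01] | shift in present axes [10.33 -0.    0.21] q6 -1.97
twist [ 1.792e+02 -1.000e-01 -0.000e+00] then shift cm [ 1.033e+01 -1.000e-02 -2.100e-01] | shift in present axes [10.33 -0.    0.21] q6 -1.97
tcp [0.3917 0.3196 0.1273] jaw yaw 143.7 t 34.75 w 0.524 F [ 0.1  0.1 -1. ]
ring px [221. 219.] [0.4634 0.2692] 0.0295 0.0012 729
ring px [311. 217.] [0.3916 0.3201] 0.0292 0.0011 757
ring px [117. 224.] [0.5347 0.2181] 0.0294 0.0011 764
jar px [317. 364.] xy [0.3913 0.3207] yaw c/pca 54.1 55.3 r 0.0241 z 0.1732 npx 10259
```

View pics/q.png

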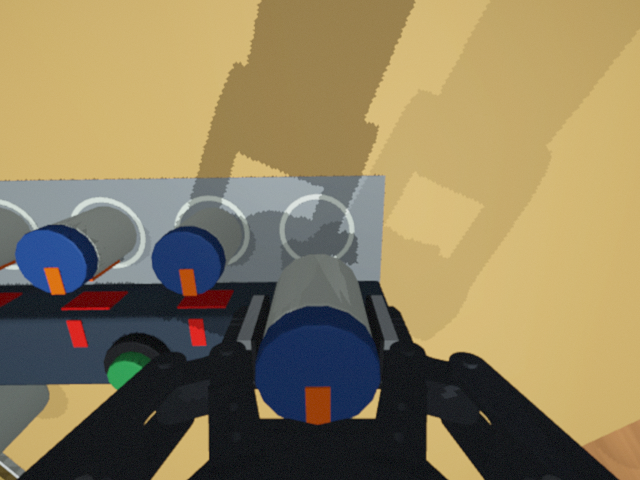

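```bash
python3 -m inch '[{"fingers":-1,"delta_pos":[2,0,0.15],"twist":[0,0,0]},{"fingers":-1,"delta_pos":[4,0,0],"twist":[0,0,0]},{"fingers":-1,"delta_pos":[3,0,0],"twist":[0,0,0]},{"fingers":-1,"delta_pos":[0.9,0,0],"twist":[0,0,0]},{"fingers":-1,"delta_pos":[0,0,0],"twist":[0,0,0]}]'; python3 -m inch '[{"fingers":-1,"delta_pos":[0,0,0],"twist":[0,0,0]},{"fingers":-1,"delta_pos":[0,0,0],"twist":[0,0,0]}]';  python3 -c "
from h import *
go(.3905,.3206,.0235)"
```

```text
time: 35.42
tool_pos: [0.3908, 0.3207, 0.0288]
tool_rot: [0.22, -0.672, 0.22, 0.672]
contact_force: [0.5, 0.5, -1.5]
gripper_width: 0.528
time: 35.67
tool_pos: [0.3919, 0.3213, 0.0303]
tool_rot: [-0.22, 0.673, -0.219, -0.672]
contact_force: [0.4, 0.7, -1.0]
gripper_width: 0.524
twist [ 0.  -0.1  0.1] then shift cm [0.68 0.14 0.07] | shift in present axes [0.68 0.14 0.07] q6 -1.97
twist [-1.8e+02 -2.0e-01 -1.0e-01] then shift cm [ 0.68 -0.14 -0.07] | shift in present axes [0.68 0.14 0.07] q6 -1.97
tcp [0.3919 0.3213 0.0303] jaw yaw 143.8 t 35.67 w 0.524 F [ 0.4  0.7 -1. ]
```

```bash
python3 -m inch '[{"fingers":-1,"delta_pos":[0.45,0.1,0.05],"twist":[0,0,0]},{"fingers":-1,"delta_pos":[0.2,0,0],"twist":[0,0,0]},{"fingers":-1,"delta_pos":[0.05,0,0],"twist":[0,0,0]},{"fingers":-1,"delta_pos":[0,0,0],"twist":[0,0,0]}]'; python3 -c "
from h import *
go(.3905,.3206,.0235)"
```

```text
time: 36.17
tool_pos: [0.39, 0.3203, 0.0231]
tool_rot: [0.219, -0.672, 0.22, 0.672]
contact_force: [-4.5, -4.1, 8.3]
gripper_width: 0.523
twist [ 0.  0. -0.] then shift cm [-0.04 -0.05 -0.02] | shift in present axes [-0.04 -0.05 -0.02] q6 -1.97
twist [-1.8e+02  1.0e-01  0.0e+00] then shift cm [-0.04  0.05  0.02] | shift in present axes [-0.04 -0.05 -0.02] q6 -1.97
tcp [0.39   0.3203 0.0231] jaw yaw 143.8 t 36.17 w 0.523 F [-4.5 -4.1  8.3]
```

```bash
python3 -m inch '[{"fingers":0.35,"delta_pos":[-0.05,0,0],"twist":[0,0,0]},{"fingers":0.35,"delta_pos":[0,0,0],"twist":[0,0,0]},{"fingers":0.35,"delta_pos":[-4,0,0],"twist":[0,0,0]},{"fingers":0.35,"delta_pos":[-5,0,0],"twist":[0,0,0]},{"fingers":0.35,"delta_pos":[-6,0,0],"twist":[0,0,0]}]'; python3 -c "
from h import *
t=viewer.grab_frame('top');m=masks(t['pixels']);H,S,V=m['H'],m['S'],m['V']
red=((H<8)|(H>172))&(S>180)&(V>110)
for c,st,b in blobs(red,60):
    u=np.argwhere(b)[:,::-1]; p=cast(t,u,.016)[:,:2]; r=cv2.minAreaRect((p*1000).astype(np.float32)); print('red',c.round(0),st[4],r)
W=world(t)
for box,z in (((430,215,465,290),.016),((375,275,450,365),.05)):
    x0,y0,x1,y1=box; sub=W[y0:y1,x0:x1,2]; print(np.nanpercentile(sub,[5,50,90,97,99]).round(4))
    k=np.zeros(W.shape[:2],bool); k[y0:y1,x0:x1]=(sub>z*.6)&(sub<.07)
    for c,st,b in blobs(k,20):
        p=W[b][:,:2]; print(box,c.round(0),st[4],cv2.minAreaRect((p*1000).astype(np.float32)))
go(.45,-.25,.3,-68)
"
```

```text
time: 36.8
tool_pos: [0.389, 0.3196, 0.1724]
tool_rot: [0.219, -0.672, 0.22, 0.673]
contact_force: [1.2, -0.7, 0.3]
gripper_width: 0.676
red [309. 189.] 179 ((715.9598999023438, -49.857017517089844), (11.303816795349121, 99.64253997802734), 77.44889831542969)
[-0.0029  0.0022  0.0144  0.0185  0.0218]
(430, 215, 465, 290) [432. 217.] 24 ((649.4371337890625, -347.71893310546875), (12.850687980651855, 6.600209712982178), 85.85234832763672)
(430, 215, 465, 290) [449. 254.] 373 ((563.3090209960938, -393.0697326660156), (17.02261734008789, 148.36456298828125), 79.0966796875)
[-0.0023  0.0041  0.031   0.0524  0.0549]
(375, 275, 450, 365) [432. 316.] 360 ((413.76812744140625, -343.02655029296875), (129.38821411132812, 13.573633193969727), 23.220129013061523)
(375, 275, 450, 365) [400. 329.] 329 ((382.472900390625, -269.93536376953125), (129.2831573486328, 13.133334159851074), 23.414762496948242)
twist [31.8 -0.1  0.8] then shift cm [-11.69  16.21 -55.19] | shift in present axes [-12.02  42.74 -38.4 ] q6 -1.97
twist [-1.482e+02 -1.000e+00 -1.000e-01] then shift cm [-11.69 -16.21  55.19] | shift in present axes [-12.02  42.74 -38.4 ] q6 -1.97
tcp [0.3935 0.3225 0.1831] jaw yaw 143.8 t 36.85 w 0.672 F [3.3 2.8 5.5]
```

```bash
python3 -m inch '[{"fingers":0,"delta_pos":[0,0,0],"twist":[9.2,0,0]},{"fingers":0,"delta_pos":[0,0,0],"twist":[9.2,0,0]},{"fingers":0,"delta_pos":[0,0,0],"twist":[9.2,0,0]},{"fingers":0,"delta_pos":[0,0,0],"twist":[9.2,0,0]},{"fingers":0,"delta_pos":[0,0,0],"twist":[9.2,0,0]}]';python3 -m inch '[{"fingers":0,"delta_pos":[0,0,0],"twist":[9.2,0,0]},{"fingers":0,"delta_pos":[0,0,0],"twist":[9.2,0,0]}]'; python3 -c "
from h import *
f=viewer.grab_frame('wrist');cv2.imwrite('pics/r.png',f['pixels']);rings(f);findjars(f)
go(.5633,-.393,.18,79.1)
"
```

```text
time: 37.48
tool_pos: [0.3898, 0.3201, 0.1718]
tool_rot: [0.466, -0.532, 0.466, 0.532]
contact_force: [0.2, 0.1, -0.8]
gripper_width: 0.498
time: 37.72
tool_pos: [0.3899, 0.3201, 0.1718]
tool_rot: [0.545, -0.45, 0.545, 0.45]
contact_force: [-0.3, -1.0, 0.2]
gripper_width: 0.497
ring px [334. 200.] [0.3912 0.3206] 0.0282 0.0012 296
jar px [318. 237.] xy [0.3891 0.3221] yaw c/pca 49.2 55.3 r 0.0223 z 0.0691 npx 2232
jar px [285. 323.] xy [0.46   0.2769] yaw c/pca 21.8 56.0 r 0.0192 z 0.0691 npx 959
twist [-0.2 -0.  -0. ] then shift cm [ -0.82 -30.52 -66.75] | shift in present axes [ -0.81 -30.7  -66.67] q6 -0.84
twist [179.8  -0.    0. ] then shift cm [-0.82 30.52 66.75] | shift in present axes [ -0.81 -30.7  -66.67] q6 -0.84
tcp [0.3898 0.3201 0.1718] jaw yaw 78.9 t 37.77 w 0.503 F [ 0.8  0.1 -0.3]
```

View pics/r.png

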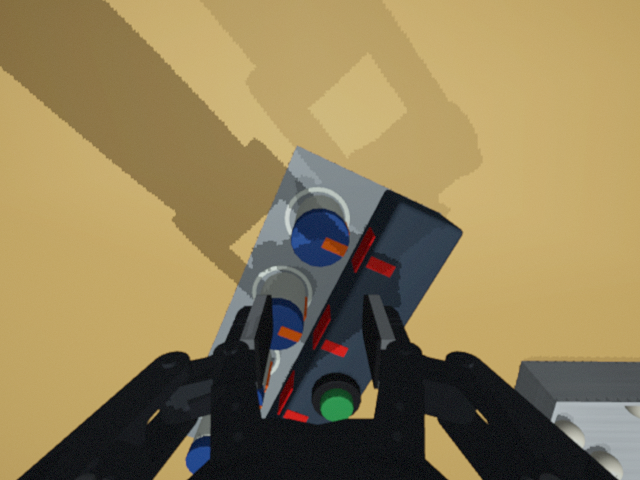

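```bash
python3 -m inch '[{"fingers":0,"delta_pos":[0,-2.35,-5.15],"twist":[0,0,0]},{"fingers":0,"delta_pos":[0,-2.35,-5.15],"twist":[0,0,0]},{"fingers":0,"delta_pos":[0,-2.35,-5.15],"twist":[0,0,0]},{"fingers":0,"delta_pos":[0,-2.35,-5.15],"twist":[0,0,0]},{"fingers":0,"delta_pos":[0,-2.35,-5.15],"twist":[0,0,0]}]';python3 -m inch '[{"fingers":0,"delta_pos":[0,-2.35,-5.15],"twist":[0,0,0]},{"fingers":0,"delta_pos":[0,-2.35,-5.15],"twist":[0,0,0]},{"fingers":0,"delta_pos":[0,-2.35,-5.15],"twist":[0,0,0]},{"fingers":0,"delta_pos":[0,-2.35,-5.15],"twist":[0,0,0]},{"fingers":0,"delta_pos":[0,-2.35,-5.15],"twist":[0,0,0]}]'; python3 -m inch '[{"fingers":0,"delta_pos":[0,-2.35,-5.15],"twist":[0,0,0]},{"fingers":0,"delta_pos":[0,-2.35,-5.15],"twist":[0,0,0]},{"fingers":0,"delta_pos":[0,-2.3,-5],"twist":[0,0,0]},{"fingers":0,"delta_pos":[0,0,0],"twist":[0,0,0]},{"fingers":0,"delta_pos":[0,0,0],"twist":[0,0,0]}]'; python3 -c "
from h import *
f=viewer.grab_frame('wrist');cv2.imwrite('pics/s.png',f['pixels'])
go(.5633,-.393,.18,79.1)
"
```

```text
time: 38.4
tool_pos: [0.4584, 0.0437, 0.1722]
tool_rot: [0.544, -0.453, 0.543, 0.452]
contact_force: [0.4, -0.7, -0.1]
gripper_width: 0.498
time: 39.02
tool_pos: [0.5267, -0.2311, 0.172]
tool_rot: [0.544, -0.452, 0.543, 0.452]
contact_force: [-0.2, 0.3, 0.4]
gripper_width: 0.499
time: 39.65
tool_pos: [0.5669, -0.392, 0.1714]
tool_rot: [0.544, -0.452, 0.544, 0.453]
contact_force: [0.4, 0.8, -0.1]
gripper_width: 0.497
twist [ 0.4  0.  -0. ] then shift cm [-0.82  0.34 -0.23] | shift in present axes [-0.82  0.34 -0.22] q6 -2.1
twist [-1.796e+02  1.000e-01  1.000e-01] then shift cm [-0.82 -0.34  0.23] | shift in present axes [-0.82  0.34 -0.22] q6 -2.1
tcp [ 0.567  -0.3914  0.1718] jaw yaw 79.5 t 39.7 w 0.499 F [-1.1 -0.7 -0.4]
```

View pics/s.png

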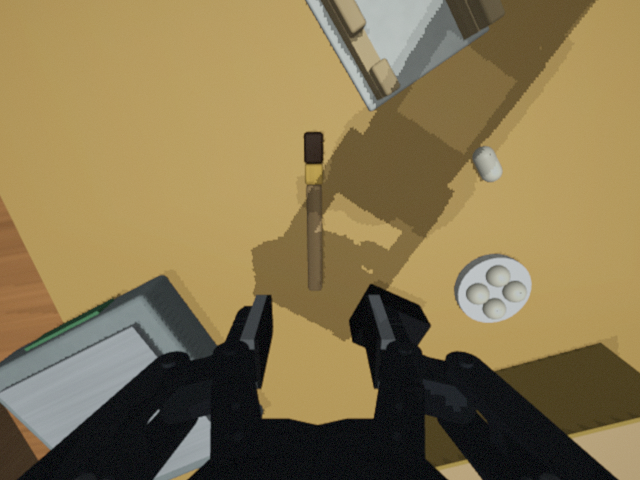

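```bash
cat >> h.py <<'E'
def tool(f,box,zlo=.009,zhi=.03,mn=300):
    """tall-enough blobs in an image box: centre, long axis angle, from depth"""
    W=world(f); x0,y0,x1,y1=box; k=np.zeros(W.shape[:2],bool)
    k[y0:y1,x0:x1]=(W[y0:y1,x0:x1,2]>zlo)&(W[y0:y1,x0:x1,2]<zhi)
    for c,st,b in blobs(cv2.morphologyEx(k.astype(np.uint8),cv2.MORPH_OPEN,np.ones((3,3))),mn):
        p=W[b][:,:2]; r=cv2.minAreaRect((p*1000).astype(np.float32)); (w,h)=r[1]
        ang=r[2] if w>h else r[2]+90
        print("obj px",c.round(0),"n",st[4],"ctr mm",np.round(r[0],1),"size",np.round(r[1],1),"axis",round((ang+90)%180-90,1),"ztop",np.nanpercentile(W[b][:,2],90).round(4))
E
python3 -c "
from h import *
f=viewer.grab_frame('wrist')
tool(f,(270,110,350,310)); tool(f,(350,270,440,360),.02,.06,100)
t=viewer.grab_frame('top');cv2.imwrite('pics/t.png',t['pixels'])
tool(t,(405,180,450,225),.02,.06,30);tool(t,(435,215,465,290),.008,.03,30)
"
```

```text
obj px [314. 206.] n 2568 ctr mm [ 562.6 -394.3] size [ 16.5 148.8] axis -10.2 ztop 0.0177
obj px [410. 320.] n 916 ctr mm [ 673.7 -331. ] size [52.3 25. ] axis 53.4 ztop 0.0417
obj px [357. 332.] n 317 ctr mm [ 676.1 -372.7] size [12.  27.8] axis -6.7 ztop 0.0416
obj px [429. 203.] n 551 ctr mm [ 683.5 -341.1] size [60.  52.4] axis 54.0 ztop 0.0439
```

```bash
python3 -m inch '[{"fingers":0,"delta_pos":[4,0.4,-0.2],"twist":[0,0,0]},{"fingers":-0.2,"delta_pos":[4,0,0],"twist":[0,0,0]},{"fingers":-0.2,"delta_pos":[4,0,0],"twist":[0,0,0]},{"fingers":-0.2,"delta_pos":[2.5,0,0],"twist":[0,0,0]},{"fingers":-0.2,"delta_pos":[0.8,0,0],"twist":[0,0,0]}]'; python3 -m inch '[{"fingers":-0.2,"delta_pos":[0,0,0],"twist":[0,0,0]},{"fingers":-0.2,"delta_pos":[0,0,0],"twist":[0,0,0]},{"fingers":-0.2,"delta_pos":[0,0,0],"twist":[0,0,0]}]';  python3 -c "
from h import *
go(.5626,-.3943,.004,79.8)"
```

```text
time: 40.42
tool_pos: [0.5619, -0.3916, 0.0173]
tool_rot: [0.543, -0.451, 0.544, 0.453]
contact_force: [-0.4, 0.9, 0.7]
gripper_width: 0.403
time: 40.8
tool_pos: [0.5638, -0.3943, 0.0211]
tool_rot: [0.544, -0.453, 0.544, 0.451]
contact_force: [0.1, 0.2, 0.1]
gripper_width: 0.397
twist [-0.4 -0.1  0.1] then shift cm [ 1.71  0.12 -0.02] | shift in present axes [ 1.71  0.12 -0.02] q6 -2.1
twist [1.796e+02 2.000e-01 1.000e-01] then shift cm [ 1.71 -0.12  0.02] | shift in present axes [ 1.71  0.12 -0.02] q6 -2.1
tcp [ 0.5638 -0.3943  0.0211] jaw yaw 79.4 t 40.8 w 0.397 F [0.1 0.2 0.1]
```

```bash
python3 -m inch '[{"fingers":-0.2,"delta_pos":[1,0.1,0],"twist":[0,0,0]},{"fingers":-0.2,"delta_pos":[0.6,0,0],"twist":[0,0,0]},{"fingers":-0.2,"delta_pos":[0,0,0],"twist":[0,0,0]},{"fingers":-0.2,"delta_pos":[0,0,0],"twist":[0,0,0]},{"fingers":-1,"delta_pos":[0,0,0],"twist":[0,0,0]}]'; python3 -m inch '[{"fingers":-1,"delta_pos":[0,0,0],"twist":[0,0,0]},{"fingers":-1,"delta_pos":[0,0,0],"twist":[0,0,0]},{"fingers":-1,"delta_pos":[0,0,0],"twist":[0,0,0]},{"fingers":-1,"delta_pos":[0,0,0],"twist":[0,0,0]}]'
```

```text
time: 41.42
tool_pos: [0.5622, -0.3936, 0.0036]
tool_rot: [0.544, -0.452, 0.544, 0.452]
contact_force: [-0.6, -0.5, -0.6]
gripper_width: 0.201
time: 41.92
tool_pos: [0.5623, -0.3938, 0.0039]
tool_rot: [0.544, -0.452, 0.544, 0.451]
contact_force: [0.5, -0.4, 3.9]
gripper_width: 0.141
```

```bash
python3 -m inch '[{"fingers":-1,"delta_pos":[-5,0,0],"twist":[0,0,0]},{"fingers":-1,"delta_pos":[-5,0,0],"twist":[0,0,0]},{"fingers":-1,"delta_pos":[-6,0,0],"twist":[9.4,0,0]},{"fingers":-1,"delta_pos":[0,0,0],"twist":[9.4,0,0]},{"fingers":-1,"delta_pos":[0,0,0],"twist":[9.4,0,0]}]'; python3 -m inch '[{"fingers":-1,"delta_pos":[0,0,0],"twist":[9.4,0,0]},{"fingers":-1,"delta_pos":[0,0,0],"twist":[9.4,0,0]},{"fingers":-1,"delta_pos":[0,0,0],"twist":[9.3,0,0]},{"fingers":-1,"delta_pos":[0,0,0],"twist":[0,0,0]}]'; python3 -c "
from h import *
go(.445,-.417,.17,23.2)"
```

```text
time: 42.55
tool_pos: [0.562, -0.3935, 0.1641]
tool_rot: [0.639, -0.304, 0.638, 0.304]
contact_force: [0.3, -0.1, -1.2]
gripper_width: 0.141
time: 43.05
tool_pos: [0.5615, -0.3931, 0.1624]
tool_rot: [0.692, -0.142, 0.693, 0.143]
contact_force: [0.3, 0.1, -0.3]
gripper_width: 0.141
twist [ 0.  -0.  -0.1] then shift cm [ -0.76   2.39 -11.65] | shift in present axes [ -0.75   2.4  -11.65] q6 -1.12
twist [-1.8e+02  1.0e-01 -1.0e-01] then shift cm [-0.76 -2.39 11.65] | shift in present axes [ -0.75   2.4  -11.65] q6 -1.12
tcp [ 0.5615 -0.3931  0.1624] jaw yaw 23.2 t 43.05 w 0.141 F [ 0.3  0.1 -0.3]
```

```bash
python3 -m inch '[{"fingers":-1,"delta_pos":[-0.3,1.2,-5.8],"twist":[0,0,0]},{"fingers":-1,"delta_pos":[-0.3,1.2,-5.8],"twist":[0,0,0]},{"fingers":-1,"delta_pos":[0,0,0],"twist":[0,0,0]},{"fingers":-1,"delta_pos":[0,0,0],"twist":[0,0,0]}]'; python3 -c "
from h import *
f=viewer.grab_frame('wrist');cv2.imwrite('pics/u.png',f['pixels'])
tool(f,(100,0,540,330),.043,.06,100)
tool(f,(100,0,540,330),.005,.013,100)
go(.3704,-.3184,.17,23.2)"
```

```text
time: 43.55
tool_pos: [0.4459, -0.417, 0.1693]
tool_rot: [0.693, -0.142, 0.693, 0.142]
contact_force: [-0.0, 0.1, 0.3]
gripper_width: 0.143
obj px [235.   8.] n 607 ctr mm [ 332.8 -294. ] size [23.5  8.9] axis 27.1 ztop 0.0538
obj px [315.   8.] n 902 ctr mm [ 382.  -273.2] size [36.1  7.7] axis 23.2 ztop 0.0539
obj px [395.   8.] n 604 ctr mm [ 430.9 -252.2] size [23.3  9.2] axis 18.0 ztop 0.0538
obj px [244. 130.] n 549 ctr mm [ 363.4 -365.1] size [23.2 11.3] axis 22.8 ztop 0.0539
obj px [315. 130.] n 815 ctr mm [ 412.1 -344.3] size [35.4 11.2] axis 23.2 ztop 0.054
obj px [387. 130.] n 548 ctr mm [ 461.6 -323.3] size [23.2 11.4] axis 23.1 ztop 0.054
obj px [316.  74.] n 15902 ctr mm [ 396.1 -306.1] size [140.5  69.9] axis 23.1 ztop 0.0102
obj px [316. 143.] n 1511 ctr mm [ 417.  -354.3] size [139.2   7.8] axis 23.1 ztop 0.0101
twist [0. 0. 0.] then shift cm [-0.07 12.04 -3.11] | shift in present axes [-0.07 12.04 -3.1 ] q6 -1.28
twist [-180.   -0.    0.] then shift cm [ -0.07 -12.04   3.11] | shift in present axes [-0.07 12.04 -3.1 ] q6 -1.28
tcp [ 0.4464 -0.4169  0.1693] jaw yaw 23.2 t 43.6 w 0.141 F [ 0.9  0.1 -0.7]
```

View pics/u.png

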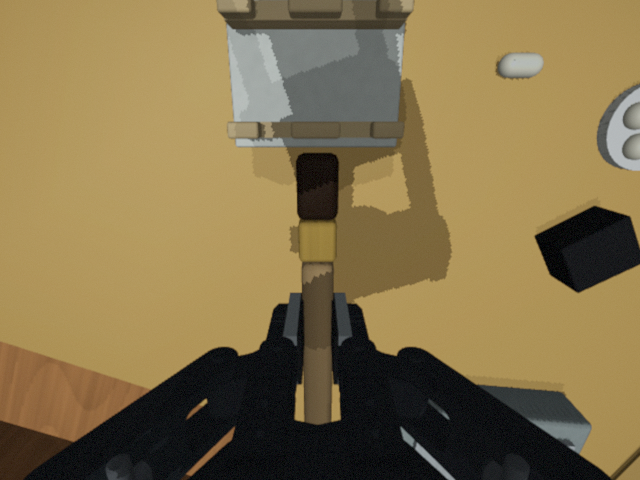

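```bash
python3 -c "
from h import *
go(.3687,-.3193,.08,23.2)"; python3 -m inch '[{"fingers":-1,"delta_pos":[0,4.1,-1.1],"twist":[0,0,0]},{"fingers":-1,"delta_pos":[2,4.1,-1.1],"twist":[0,0,0]},{"fingers":-1,"delta_pos":[3,4,-1],"twist":[0,0,0]},{"fingers":-1,"delta_pos":[3.5,0,0],"twist":[0,0,0]},{"fingers":-1,"delta_pos":[0,0,0],"twist":[0,0,0]}]';python3 -m inch '[{"fingers":-1,"delta_pos":[0,0,0],"twist":[0,0,0]},{"fingers":-1,"delta_pos":[0,0,0],"twist":[0,0,0]}]'; python3 -c "
from h import *
go(.3687,-.3193,.0385,23.2)
f=viewer.grab_frame('wrist');cv2.imwrite('pics/v.png',f['pixels'])
"
```

```text
twist [0. 0. 0.] then shift cm [ 8.93 12.03 -3.3 ] | shift in present axes [ 8.93 12.03 -3.3 ] q6 -1.28
twist [-180.   -0.    0.] then shift cm [  8.93 -12.03   3.3 ] | shift in present axes [ 8.93 12.03 -3.3 ] q6 -1.28
tcp [ 0.4464 -0.4169  0.1693] jaw yaw 23.2 t 43.6 w 0.141 F [ 0.9  0.1 -0.7]
time: 44.22
tool_pos: [0.3676, -0.315, 0.0816]
tool_rot: [0.692, -0.141, 0.694, 0.145]
contact_force: [-0.8, -0.4, 0.0]
gripper_width: 0.143
time: 44.48
tool_pos: [0.3699, -0.3188, 0.0864]
tool_rot: [0.693, -0.143, 0.692, 0.141]
contact_force: [-0.1, 0.7, -0.8]
gripper_width: 0.14
twist [-0.   0.1  0.2] then shift cm [ 4.79 -0.   -0.13] | shift in present axes [ 4.79  0.01 -0.14] q6 -1.27
twist [ 1.8e+02  3.0e-01 -1.0e-01] then shift cm [4.79 0.   0.13] | shift in present axes [ 4.79  0.01 -0.14] q6 -1.27
tcp [ 0.3699 -0.3188  0.0864] jaw yaw 23.2 t 44.48 w 0.14 F [-0.1  0.7 -0.8]
```

View pics/v.png

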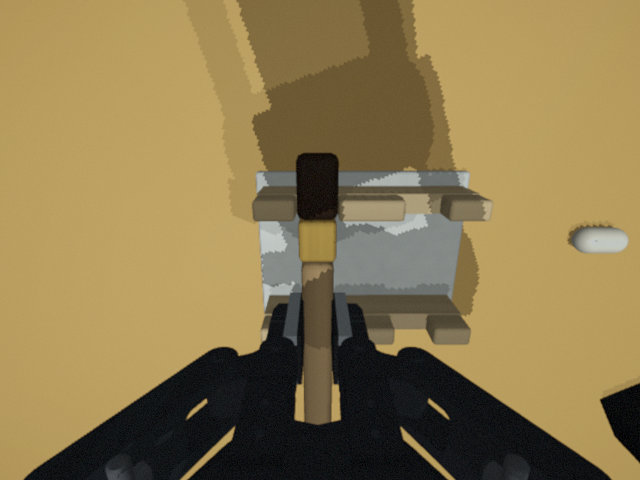

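```bash
python3 -m inch '[{"fingers":-1,"delta_pos":[2,0,-0.1],"twist":[0,0,0]},{"fingers":-1,"delta_pos":[1.3,0,0],"twist":[0,0,0]},{"fingers":-1,"delta_pos":[0.6,0,0],"twist":[0,0,0]},{"fingers":-1,"delta_pos":[0,0,0],"twist":[0,0,0]},{"fingers":-1,"delta_pos":[0,0,0],"twist":[0,0,0]}]'; python3 -c "
from h import *
go(.3687,-.3193,.0385,23.2)"
```

```text
time: 45.15
tool_pos: [0.3679, -0.3181, 0.0459]
tool_rot: [0.693, -0.142, 0.693, 0.141]
contact_force: [0.4, -0.6, -0.9]
gripper_width: 0.144
twist [-0.1  0.   0.1] then shift cm [ 0.74 -0.14  0.03] | shift in present axes [ 0.74 -0.14  0.03] q6 -1.27
twist [ 1.799e+02  1.000e-01 -0.000e+00] then shift cm [ 0.74  0.14 -0.03] | shift in present axes [ 0.74 -0.14  0.03] q6 -1.27
tcp [ 0.3679 -0.3181  0.0459] jaw yaw 23.1 t 45.15 w 0.144 F [ 0.4 -0.6 -0.9]
```

```bash
python3 -m inch '[{"fingers":-1,"delta_pos":[0.4,-0.1,0],"twist":[0,0,0]},{"fingers":-1,"delta_pos":[0.3,0,0],"twist":[0,0,0]},{"fingers":-1,"delta_pos":[0,0,0],"twist":[0,0,0]},{"fingers":-1,"delta_pos":[0,0,0],"twist":[0,0,0]}]'; python3 -c "
from h import *
go(.3687,-.3193,.0385,23.2)"
```

```text
time: 45.65
tool_pos: [0.3679, -0.3186, 0.0383]
tool_rot: [0.693, -0.142, 0.693, 0.142]
contact_force: [-0.2, -0.6, -0.5]
gripper_width: 0.144
twist [-0.1 -0.  -0. ] then shift cm [-0.02 -0.09  0.05] | shift in present axes [-0.02 -0.09  0.05] q6 -1.27
twist [179.9  -0.    0. ] then shift cm [-0.02  0.09 -0.05] | shift in present axes [-0.02 -0.09  0.05] q6 -1.27
tcp [ 0.3679 -0.3186  0.0383] jaw yaw 23.1 t 45.65 w 0.144 F [-0.2 -0.6 -0.5]
```

```bash
python3 -m inch '[{"fingers":-1,"delta_pos":[0.05,-0.08,0],"twist":[0,0,0]},{"fingers":-0.35,"delta_pos":[0,0,0],"twist":[0,0,0]},{"fingers":-0.35,"delta_pos":[0,0,0],"twist":[0,0,0]},{"fingers":-0.35,"delta_pos":[-3,0,0],"twist":[0,0,0]},{"fingers":-0.35,"delta_pos":[-5,0,0],"twist":[0,0,0]}]'; python3 -m inch '[{"fingers":-0.1,"delta_pos":[-5,-2,0],"twist":[0,0,0]},{"fingers":-0.1,"delta_pos":[0,-5,0],"twist":[0,0,0]},{"fingers":-0.1,"delta_pos":[0,-3,0],"twist":[0,0,0]},{"fingers":-0.1,"delta_pos":[0,0,0],"twist":[0,0,0]}]';python3 -c "
from h import *
f=viewer.grab_frame('wrist');cv2.imwrite('pics/w.png',f['pixels'])
tool(f,(100,0,540,330),.043,.06,100)
t=viewer.grab_frame('top');cv2.imwrite('pics/x.png',t['pixels'])
m=masks(t['pixels']);H,S,V=m['H'],m['S'],m['V']
red=((H<8)|(H>172))&(S>180)&(V>110); red[:160]=0;red[240:]=0;red[:,:280]=0;red[:,330:]=0
for c,st,b in blobs(red,60):
    u=np.argwhere(b)[:,::-1]; p=cast(t,u,.016)[:,:2]; print('red',c.round(0),st[4],cv2.minAreaRect((p*1000).astype(np.float32)))
go(.694,-.045,.18,77.4)"
```

```text
time: 46.28
tool_pos: [0.367, -0.318, 0.1165]
tool_rot: [0.692, -0.14, 0.694, 0.143]
contact_force: [0.6, -0.5, -0.3]
gripper_width: 0.324
time: 46.78
tool_pos: [0.4078, -0.4128, 0.1679]
tool_rot: [0.693, -0.141, 0.693, 0.141]
contact_force: [0.0, 1.5, 0.0]
gripper_width: 0.445
obj px [318.  96.] n 4086 ctr mm [ 370.7 -326.4] size [ 16.3 138.1] axis -66.4 ztop 0.0517
obj px [285.  36.] n 766 ctr mm [ 331.8 -292.1] size [23.1 12. ] axis 22.9 ztop 0.054
obj px [364.  36.] n 1205 ctr mm [ 381.1 -271.1] size [36.2 11.8] axis 23.2 ztop 0.0539
obj px [442.  35.] n 814 ctr mm [ 429.9 -249.8] size [23.4 12.5] axis 22.5 ztop 0.0539
obj px [289. 156.] n 518 ctr mm [ 363.1 -365. ] size [23.1 11.4] axis 23.2 ztop 0.0539
obj px [360. 156.] n 802 ctr mm [ 412.3 -344. ] size [35.9 11.6] axis 23.1 ztop 0.0539
obj px [430. 156.] n 553 ctr mm [ 461.3 -323.1] size [23.6 11.7] axis 23.5 ztop 0.0539
red [309. 189.] 177 ((715.8938598632812, -50.15374755859375), (10.778463363647461, 99.63636779785156), 77.50813293457031)
twist [-54.3   0.   -0.1] then shift cm [ -1.27 -20.    41.96] | shift in present axes [-1.25 22.39 40.74] q6 -1.32
twist [ 1.257e+02 -1.000e-01 -0.000e+00] then shift cm [ -1.27  20.   -41.96] | shift in present axes [-1.25 22.39 40.74] q6 -1.32
tcp [ 0.4073 -0.4109  0.1673] jaw yaw 23.1 t 46.88 w 0.449 F [ 0.2 -0.5 -0.2]
```

View pics/w.png

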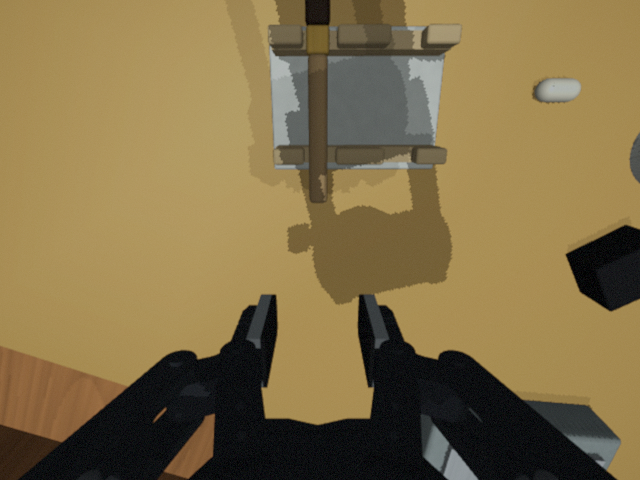

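View pics/x.png

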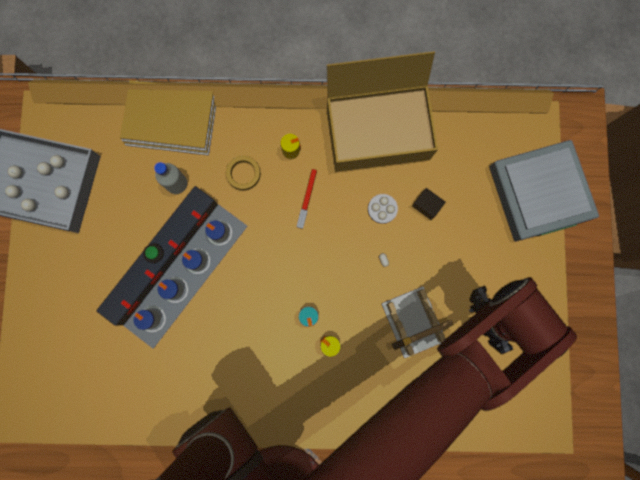

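```bash
python3 -m inch '[{"fingers":-0.1,"delta_pos":[0,0,0],"twist":[-9.1,0,0]},{"fingers":-0.1,"delta_pos":[0,0,0],"twist":[-9.1,0,0]},{"fingers":-0.1,"delta_pos":[0,0,0],"twist":[-9.1,0,0]},{"fingers":-0.1,"delta_pos":[0,0,0],"twist":[-9.1,0,0]},{"fingers":-0.1,"delta_pos":[0,0,0],"twist":[-9.1,0,0]}]';python3 -m inch '[{"fingers":-0.1,"delta_pos":[0,0,0],"twist":[-8.8,0,0]},{"fingers":-0.1,"delta_pos":[-0.1,-2.2,4.65],"twist":[0,0,0]},{"fingers":-0.1,"delta_pos":[-0.1,-2.2,4.65],"twist":[0,0,0]},{"fingers":-0.1,"delta_pos":[-0.1,-2.2,4.65],"twist":[0,0,0]},{"fingers":-0.1,"delta_pos":[-0.1,-2.2,4.65],"twist":[0,0,0]}]';python3 -m inch '[{"fingers":-0.1,"delta_pos":[-0.1,-2.2,4.65],"twist":[0,0,0]},{"fingers":-0.1,"delta_pos":[-0.1,-2.2,4.65],"twist":[0,0,0]},{"fingers":-0.1,"delta_pos":[-0.1,-2.2,4.65],"twist":[0,0,0]},{"fingers":-0.1,"delta_pos":[-0.1,-2.2,4.65],"twist":[0,0,0]},{"fingers":-0.1,"delta_pos":[-0.1,-2.2,4.65],"twist":[0,0,0]}]';python3 -m inch '[{"fingers":-0.1,"delta_pos":[0,0,0],"twist":[0,0,0]},{"fingers":-0.1,"delta_pos":[0,0,0],"twist":[0,0,0]}]';python3 -c "
from h import *
f=viewer.grab_frame('wrist');cv2.imwrite('pics/y.png',f['pixels'])
tool(f,(270,60,380,310),.009,.03,300)
m=masks(f['pixels']);H,S,V=m['H'],m['S'],m['V']
red=((H<8)|(H>172))&(S>170)&(V>80)
for c,st,b in blobs(red,600):
    p=cast(f,np.argwhere(b)[:,::-1],.016)[:,:2]; print('red',c.round(0),st[4],cv2.minAreaRect((p*1000).astype(np.float32)))
go(.694,-.045,.18,77.4)"
```

```text
time: 47.5
tool_pos: [0.4072, -0.4101, 0.1676]
tool_rot: [0.583, -0.4, 0.583, 0.401]
contact_force: [0.2, 0.1, 0.4]
gripper_width: 0.451
time: 48.12
tool_pos: [0.534, -0.2466, 0.1718]
tool_rot: [0.552, -0.442, 0.552, 0.442]
contact_force: [0.8, -0.6, 0.4]
gripper_width: 0.451
time: 48.75
tool_pos: [0.6917, -0.0438, 0.1769]
tool_rot: [0.551, -0.442, 0.552, 0.443]
contact_force: [-0.1, 0.3, 0.3]
gripper_width: 0.45
time: 49.0
tool_pos: [0.691, -0.0455, 0.1765]
tool_rot: [0.551, -0.442, 0.552, 0.443]
contact_force: [0.0, -0.8, 0.7]
gripper_width: 0.447
obj px [318. 211.] n 2457 ctr mm [692.  -44.7] size [ 15.8 148.2] axis -13.0 ztop 0.0177
red [318. 240.] 1446 ((713.8115844726562, -49.984535217285156), (13.098551750183105, 103.1677017211914), 77.09484100341797)
twist [ 0. -0. -0.] then shift cm [-0.34 -0.28  0.18] | shift in present axes [-0.34 -0.28  0.18] q6 -1.53
twist [-1.8e+02  1.0e-01 -0.0e+00] then shift cm [-0.34  0.28 -0.18] | shift in present axes [-0.34 -0.28  0.18] q6 -1.53
tcp [ 0.6909 -0.0461  0.1766] jaw yaw 77.4 t 49.05 w 0.454 F [ 0.   0.4 -0. ]
```

View pics/y.png

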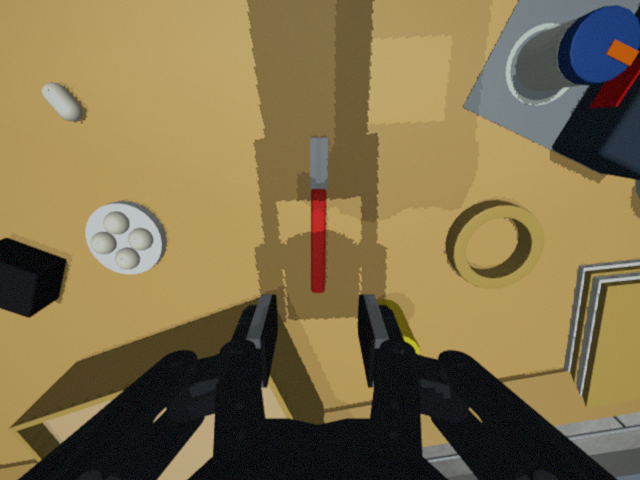

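```bash
python3 -m inch '[{"fingers":-0.1,"delta_pos":[4,-0.1,0.15],"twist":[0,0,0]},{"fingers":-0.2,"delta_pos":[4,0,0],"twist":[0,0,0]},{"fingers":-0.2,"delta_pos":[4,0,0],"twist":[0,0,0]},{"fingers":-0.2,"delta_pos":[2.5,0,0],"twist":[0,0,0]},{"fingers":-0.2,"delta_pos":[1.2,0,0],"twist":[0,0,0]}]'; python3 -m inch '[{"fingers":-0.2,"delta_pos":[0,0,0],"twist":[0,0,0]},{"fingers":-0.2,"delta_pos":[0,0,0],"twist":[0,0,0]},{"fingers":-0.2,"delta_pos":[0,0,0],"twist":[0,0,0]}]';  python3 -c "
from h import *
go(.692,-.0447,.004,77)"
```

```text
time: 49.68
tool_pos: [0.6912, -0.0457, 0.0178]
tool_rot: [0.551, -0.441, 0.553, 0.443]
contact_force: [0.3, 0.0, -0.1]
gripper_width: 0.403
time: 50.05
tool_pos: [0.6943, -0.045, 0.0217]
tool_rot: [0.552, -0.443, 0.551, 0.441]
contact_force: [0.4, -0.7, -0.6]
gripper_width: 0.397
twist [0.4 0.  0.2] then shift cm [ 1.77  0.23 -0.02] | shift in present axes [ 1.77  0.24 -0.02] q6 -1.52
twist [-179.6   -0.3    0. ] then shift cm [ 1.77 -0.23  0.02] | shift in present axes [ 1.77  0.24 -0.02] q6 -1.52
tcp [ 0.6943 -0.045   0.0217] jaw yaw 77.4 t 50.05 w 0.397 F [ 0.4 -0.7 -0.6]
```

```bash
python3 -m inch '[{"fingers":-0.2,"delta_pos":[1,0.2,0],"twist":[0,0,0]},{"fingers":-0.2,"delta_pos":[0.7,0,0],"twist":[0,0,0]},{"fingers":-0.2,"delta_pos":[0,0,0],"twist":[0,0,0]},{"fingers":-0.2,"delta_pos":[0,0,0],"twist":[0,0,0]},{"fingers":-1,"delta_pos":[0,0,0],"twist":[0,0,0]}]'; python3 -m inch '[{"fingers":-1,"delta_pos":[0,0,0],"twist":[0,0,0]},{"fingers":-1,"delta_pos":[0,0,0],"twist":[0,0,0]},{"fingers":-1,"delta_pos":[0,0,0],"twist":[0,0,0]}]'; python3 -c "
from h import *
go(.4243,-.2958,.14,23.2)"
```

```text
time: 50.68
tool_pos: [0.6915, -0.0443, 0.0031]
tool_rot: [0.552, -0.442, 0.552, 0.442]
contact_force: [-0.3, 0.9, 0.3]
gripper_width: 0.204
time: 51.05
tool_pos: [0.6917, -0.0444, 0.0034]
tool_rot: [0.552, -0.443, 0.551, 0.442]
contact_force: [-0.1, -0.1, 3.0]
gripper_width: 0.138
twist [54.2  0.   0.1] then shift cm [-13.66 -12.58 -34.48] | shift in present axes [-13.69  20.61 -30.36] q6 -1.52
twist [-1.258e+02 -1.000e-01  0.000e+00] then shift cm [-13.66  12.58  34.48] | shift in present axes [-13.69  20.61 -30.36] q6 -1.52
tcp [ 0.6917 -0.0444  0.0034] jaw yaw 77.4 t 51.05 w 0.138 F [-0.1 -0.1  3. ]
```

```bash
python3 -m inch '[{"fingers":-1,"delta_pos":[-4,0,0],"twist":[0,0,0]},{"fingers":-1,"delta_pos":[-5,0,0],"twist":[0,0,0]},{"fingers":-1,"delta_pos":[-4.7,0,0],"twist":[9,0,0]},{"fingers":-1,"delta_pos":[0,0,0],"twist":[9,0,0]},{"fingers":-1,"delta_pos":[0,0,0],"twist":[9,0,0]}]'; python3 -m inch '[{"fingers":-1,"delta_pos":[0,0,0],"twist":[9,0,0]},{"fingers":-1,"delta_pos":[0,0,0],"twist":[9,0,0]},{"fingers":-1,"delta_pos":[0,0,0],"twist":[9.2,0,0]},{"fingers":-1,"delta_pos":[0,-1.8,-4.9],"twist":[0,0,0]},{"fingers":-1,"delta_pos":[0,-1.8,-4.9],"twist":[0,0,0]}]';python3 -m inch '[{"fingers":-1,"delta_pos":[0,-1.8,-4.9],"twist":[0,0,0]},{"fingers":-1,"delta_pos":[0,-1.8,-4.9],"twist":[0,0,0]},{"fingers":-1,"delta_pos":[0,-1.8,-4.9],"twist":[0,0,0]},{"fingers":-1,"delta_pos":[0,-1.8,-4.9],"twist":[0,0,0]},{"fingers":-1,"delta_pos":[0,-1.8,-4.9],"twist":[0,0,0]}]';python3 -m inch '[{"fingers":-1,"delta_pos":[0,0,0],"twist":[0,0,0]},{"fingers":-1,"delta_pos":[0,0,0],"twist":[0,0,0]}]';python3 -c "
from h import *
go(.4243,-.2958,.085,23.1)"
```

```text
time: 51.68
tool_pos: [0.6913, -0.0443, 0.1405]
tool_rot: [0.641, -0.3, 0.64, 0.299]
contact_force: [-0.8, -0.3, -1.7]
gripper_width: 0.143
time: 52.3
tool_pos: [0.6141, -0.1164, 0.139]
tool_rot: [0.692, -0.143, 0.693, 0.143]
contact_force: [0.6, -1.6, -1.1]
gripper_width: 0.145
time: 52.92
tool_pos: [0.4241, -0.296, 0.1394]
tool_rot: [0.692, -0.142, 0.693, 0.143]
contact_force: [-0.3, -0.6, -0.9]
gripper_width: 0.138
time: 53.18
tool_pos: [0.4256, -0.2951, 0.1395]
tool_rot: [0.693, -0.142, 0.693, 0.142]
contact_force: [0.7, -0.1, -1.1]
gripper_width: 0.147
twist [ 0.1  0.  -0. ] then shift cm [ 5.45 -0.02 -0.15] | shift in present axes [ 5.45 -0.02 -0.15] q6 -1.16
twist [-1.799e+02  1.000e-01  0.000e+00] then shift cm [5.45 0.02 0.15] | shift in present axes [ 5.45 -0.02 -0.15] q6 -1.16
tcp [ 0.4256 -0.2951  0.1395] jaw yaw 23.2 t 53.17 w 0.147 F [ 0.7 -0.1 -1.1]
```

```bash
python3 -m inch '[{"fingers":-1,"delta_pos":[3,0,-0.1],"twist":[0,0,0]},{"fingers":-1,"delta_pos":[2.4,0,0],"twist":[0,0,0]},{"fingers":-1,"delta_pos":[0,0,0],"twist":[0,0,0]},{"fingers":-1,"delta_pos":[0,0,0],"twist":[0,0,0]},{"fingers":-1,"delta_pos":[0,0,0],"twist":[0,0,0]}]';python3 -c "
from h import *
go(.4243,-.2958,.0378,23.1)
f=viewer.grab_frame('wrist');cv2.imwrite('pics/z.png',f['pixels'])"
```

```text
time: 53.8
tool_pos: [0.4259, -0.2962, 0.0873]
tool_rot: [0.693, -0.143, 0.692, 0.142]
contact_force: [0.3, 0.6, -0.3]
gripper_width: 0.143
twist [0.2 0.1 0.1] then shift cm [ 4.95  0.1  -0.13] | shift in present axes [ 4.95  0.11 -0.13] q6 -1.16
twist [-1.798e+02 -2.000e-01  1.000e-01] then shift cm [ 4.95 -0.1   0.13] | shift in present axes [ 4.95  0.11 -0.13] q6 -1.16
tcp [ 0.4259 -0.2962  0.0873] jaw yaw 23.3 t 53.8 w 0.143 F [ 0.3  0.6 -0.3]
```

View pics/z.png

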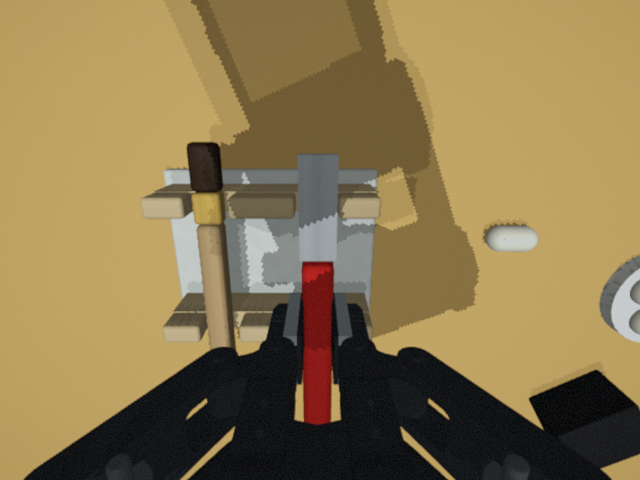

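```bash
python3 -m inch '[{"fingers":-1,"delta_pos":[2,0,-0.1],"twist":[0,0,0]},{"fingers":-1,"delta_pos":[1.3,0,0],"twist":[0,0,0]},{"fingers":-1,"delta_pos":[0.8,0,0],"twist":[0,0,0]},{"fingers":-1,"delta_pos":[0,0,0],"twist":[0,0,0]},{"fingers":-1,"delta_pos":[0,0,0],"twist":[0,0,0]}]'; python3 -c "
from h import *
go(.4243,-.2958,.0378,23.1)"
```

```text
time: 54.48
tool_pos: [0.4242, -0.2965, 0.0453]
tool_rot: [0.693, -0.143, 0.692, 0.142]
contact_force: [-0.0, -0.0, -1.8]
gripper_width: 0.142
twist [0.1 0.  0. ] then shift cm [0.75 0.06 0.03] | shift in present axes [0.75 0.06 0.03] q6 -1.16
twist [-1.799e+02 -1.000e-01  0.000e+00] then shift cm [ 0.75 -0.06 -0.03] | shift in present axes [0.75 0.06 0.03] q6 -1.16
tcp [ 0.4242 -0.2965  0.0453] jaw yaw 23.2 t 54.48 w 0.142 F [-0.  -0.  -1.8]
```

```bash
python3 -m inch '[{"fingers":-1,"delta_pos":[0.4,0.05,0],"twist":[0,0,0]},{"fingers":-1,"delta_pos":[0.3,0,0],"twist":[0,0,0]},{"fingers":-1,"delta_pos":[0,0,0],"twist":[0,0,0]},{"fingers":-1,"delta_pos":[0,0,0],"twist":[0,0,0]}]'; python3 -c "
from h import *
go(.4243,-.2958,.0378,23.1)"
```

```text
time: 54.98
tool_pos: [0.4237, -0.2957, 0.0378]
tool_rot: [0.693, -0.142, 0.693, 0.142]
contact_force: [1.0, -0.8, -0.4]
gripper_width: 0.144
twist [ 0.1 -0.  -0. ] then shift cm [ 0.   -0.03  0.05] | shift in present axes [ 0.   -0.03  0.05] q6 -1.16
twist [-179.9    0.    -0. ] then shift cm [ 0.    0.03 -0.05] | shift in present axes [ 0.   -0.03  0.05] q6 -1.16
tcp [ 0.4237 -0.2957  0.0378] jaw yaw 23.2 t 54.98 w 0.144 F [ 1.  -0.8 -0.4]
```

```bash
python3 -m inch '[{"fingers":-1,"delta_pos":[0.05,0,0],"twist":[0,0,0]},{"fingers":-0.35,"delta_pos":[0,0,0],"twist":[0,0,0]},{"fingers":-0.35,"delta_pos":[0,0,0],"twist":[0,0,0]},{"fingers":-0.35,"delta_pos":[-3,0,0],"twist":[0,0,0]},{"fingers":-0.35,"delta_pos":[-5,0,0],"twist":[0,0,0]}]'; python3 -m inch '[{"fingers":-0.35,"delta_pos":[-5,-2,-2],"twist":[0,0,0]},{"fingers":-0.5,"delta_pos":[-3,-5,-2],"twist":[0,0,0]},{"fingers":-1,"delta_pos":[-3,-5,0],"twist":[0,0,0]},{"fingers":-1,"delta_pos":[0,0,0],"twist":[0,0,0]}]';python3 -c "
from h import *
f=viewer.grab_frame('wrist');cv2.imwrite('pics/A.png',f['pixels'])
tool(f,(100,0,540,330),.043,.06,100)
go(.53,.22,.2)"
```

```text
time: 55.6
tool_pos: [0.4223, -0.2945, 0.116]
tool_rot: [0.692, -0.141, 0.694, 0.144]
contact_force: [0.2, 0.1, 0.1]
gripper_width: 0.326
time: 56.1
tool_pos: [0.4356, -0.4255, 0.2307]
tool_rot: [0.694, -0.144, 0.692, 0.14]
contact_force: [-0.1, 0.2, -0.7]
gripper_width: -0.005
obj px [294.  78.] n 2703 ctr mm [ 371.1 -329. ] size [ 15.9 131.3] axis -67.2 ztop 0.0518
obj px [266.  21.] n 548 ctr mm [ 331.8 -291.8] size [23.4 12.8] axis 23.0 ztop 0.0539
obj px [330.  21.] n 837 ctr mm [ 380.9 -271. ] size [35.5 12.3] axis 23.6 ztop 0.054
obj px [395.  21.] n 540 ctr mm [ 430.3 -249.9] size [23.6 12.1] axis 23.7 ztop 0.054
obj px [362. 100.] n 2007 ctr mm [ 432.3 -317.7] size [ 14.1 103.9] axis -67.0 ztop 0.0531
obj px [271. 123.] n 361 ctr mm [ 363.6 -365.5] size [22.7 11.2] axis 22.8 ztop 0.0541
obj px [330. 123.] n 552 ctr mm [ 412.5 -344.6] size [35.2 11.1] axis 23.1 ztop 0.054
obj px [388. 123.] n 381 ctr mm [ 461.5 -323.3] size [23.1 12. ] axis 23.1 ztop 0.0539
twist [-0.   0.   0.1] then shift cm [ 2.84 55.37 34.07] | shift in present axes [ 2.77 55.38 34.06] q6 -1.3
twist [ 1.8e+02  1.0e-01 -1.0e-01] then shift cm [  2.84 -55.37 -34.07] | shift in present axes [ 2.77 55.38 34.06] q6 -1.3
tcp [ 0.4347 -0.4231  0.2284] jaw yaw 23.2 t 56.15 w 0.002 F [-0.3  0.2 -0.9]
```

View pics/A.png

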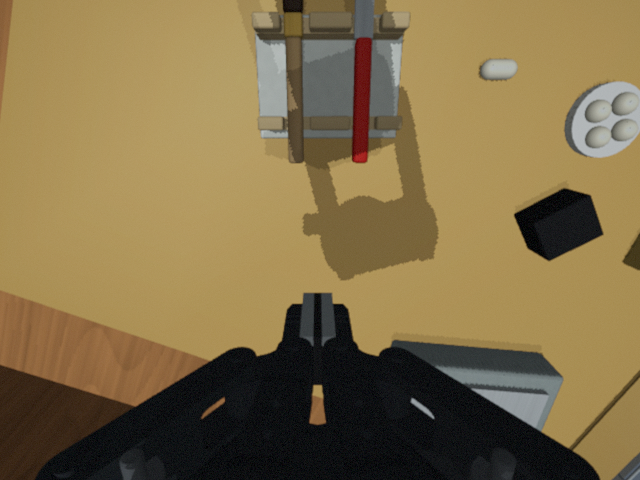

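```bash
python3 -m inch '[{"fingers":-1,"delta_pos":[0,5.5,2.4],"twist":[0,0,0]},{"fingers":-1,"delta_pos":[0,5.5,2.4],"twist":[0,0,0]},{"fingers":-1,"delta_pos":[0,5.5,2.4],"twist":[0,0,0]},{"fingers":-1,"delta_pos":[0,5.5,2.4],"twist":[0,0,0]},{"fingers":-1,"delta_pos":[0,5.5,2.4],"twist":[0,0,0]}]';python3 -m inch '[{"fingers":-1,"delta_pos":[0,5.5,2.4],"twist":[0,0,0]},{"fingers":-1,"delta_pos":[0,5.5,2.4],"twist":[0,0,0]},{"fingers":-1,"delta_pos":[0,5.5,2.4],"twist":[0,0,0]},{"fingers":-1,"delta_pos":[0,5.5,2.4],"twist":[0,0,0]},{"fingers":-1,"delta_pos":[0,3,1],"twist":[9.8,0,0]}]';python3 -m inch '[{"fingers":-1,"delta_pos":[0,0,0],"twist":[9.8,0,0]},{"fingers":-1,"delta_pos":[0,0,0],"twist":[9.8,0,0]},{"fingers":-1,"delta_pos":[0,0,0],"twist":[9.8,0,0]},{"fingers":-1,"delta_pos":[0,0,0],"twist":[9.8,0,0]},{"fingers":-1,"delta_pos":[0,0,0],"twist":[9.8,0,0]}]'; python3 -c "
from h import *
go(.427,.148,.22,-35.5)"
```

```text
time: 56.78
tool_pos: [0.4343, -0.1186, 0.2254]
tool_rot: [0.692, -0.142, 0.693, 0.143]
contact_force: [1.1, 0.0, 0.0]
gripper_width: 0.002
time: 57.4
tool_pos: [0.4324, 0.1527, 0.2255]
tool_rot: [0.701, -0.082, 0.703, 0.083]
contact_force: [0.5, 0.5, 0.0]
gripper_width: 0.001
time: 58.02
tool_pos: [0.4328, 0.1501, 0.2253]
tool_rot: [0.672, 0.217, 0.674, -0.218]
contact_force: [0.7, 0.7, -0.4]
gripper_width: -0.002
twist [-0.3 -0.1  0.1] then shift cm [ 0.53 -0.51 -0.35] | shift in present axes [ 0.53 -0.51 -0.35] q6 0.8
twist [179.7   0.2   0.2] then shift cm [0.53 0.51 0.35] | shift in present axes [ 0.53 -0.51 -0.35] q6 0.8
tcp [0.4328 0.1501 0.2253] jaw yaw -35.8 t 58.02 w -0.002 F [ 0.7  0.7 -0.4]
```

```bash
python3 -c "
from h import *
f=viewer.grab_frame('wrist');cv2.imwrite('pics/B.png',f['pixels'])
rings(f);findjars(f)
m=masks(f['pixels']);g=(m['H']>50)&(m['H']<85)&(m['S']>120);W=world(f)
for c,st,b in blobs(g,150): print('green',c,st[4],np.nanmedian(W[b],0),cast(f,c,.072))
k=(W[...,2]>.055)&(W[...,2]<.065)
for c,st,b in blobs(k,2000): print(c,cv2.minAreaRect((W[b][:,:2]*1000).astype(np.float32)))
"
```

```text
ring px [435.  91.] [0.6045 0.1676] 0.0293 0.0011 565
ring px [347.  99.] [0.5335 0.2186] 0.0294 0.0012 546
ring px [194. 115.] [0.3904 0.3197] 0.0287 0.0012 321
ring px [280. 114.] [0.4618 0.2692] 0.029 0.0012 331
jar px [155.  85.] xy [0.3911 0.3208] yaw c/pca 64.3 52.9 r 0.0228 z 0.0691 npx 2402
jar px [260.  85.] xy [0.4608 0.2704] yaw c/pca 57.5 54.8 r 0.0222 z 0.0692 npx 2285
jar px [367.  87.] xy [0.5299 0.2183] yaw c/pca 52.0 55.9 r 0.022 z 0.0692 npx 2264
jar px [473.  87.] xy [0.5998 0.168 ] yaw c/pca 48.2 56.5 r 0.0227 z 0.0691 npx 2381
[310.88340573  11.93310165] ((528.00390625, 286.1851806640625), (16.940593719482422, 368.6940002441406), 54.31074142456055)
```

View pics/B.png

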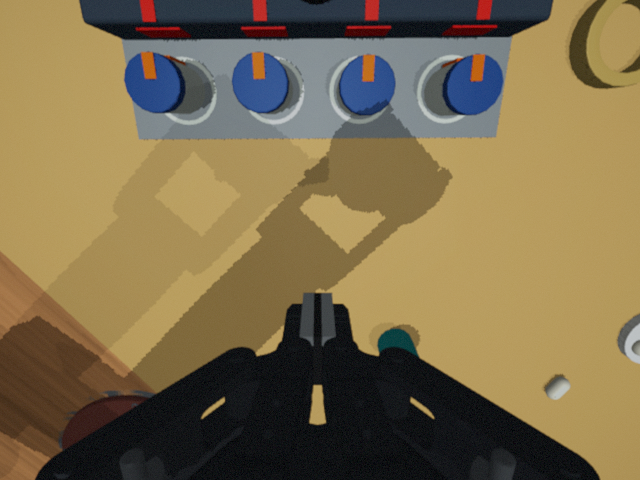

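```bash
sed -i 's/np.abs(W\[...,2\]-zt)<0.006/np.abs(W[...,2]-zt-.0012)<TOL/; 1i TOL=0.006' h.py; python3 -c "
import h; from h import *
f=viewer.grab_frame('wrist')
for t in (.004,.0025,.0015):
    h.TOL=t; print(t); J=findjars(f)
"
```

```text
0.004
jar px [153.  85.] xy [0.3908 0.3213] yaw c/pca 61.9 53.2 r 0.0224 z 0.0691 npx 2323
jar px [260.  85.] xy [0.4608 0.2704] yaw c/pca 57.7 53.6 r 0.0222 z 0.0692 npx 2283
jar px [473.  86.] xy [0.6004 0.1678] yaw c/pca 50.3 55.2 r 0.0223 z 0.0692 npx 2318
jar px [366.  87.] xy [0.53   0.2183] yaw c/pca 52.6 53.6 r 0.022 z 0.0692 npx 2258
0.0025
jar px [153.  85.] xy [0.3906 0.3216] yaw c/pca 60.4 53.1 r 0.0222 z 0.0691 npx 2278
jar px [260.  85.] xy [0.4608 0.2705] yaw c/pca 57.2 53.5 r 0.0221 z 0.0692 npx 2266
jar px [473.  86.] xy [0.6006 0.1677] yaw c/pca 51.3 55.6 r 0.0222 z 0.0692 npx 2277
jar px [366.  87.] xy [0.5301 0.2183] yaw c/pca 52.7 53.7 r 0.022 z 0.0692 npx 2249
0.0015
jar px [153.  85.] xy [0.3905 0.3215] yaw c/pca 60.5 53.2 r 0.0219 z 0.0692 npx 1980
jar px [260.  85.] xy [0.4607 0.2704] yaw c/pca 57.5 50.8 r 0.0219 z 0.0692 npx 2031
jar px [474.  86.] xy [0.6007 0.1675] yaw c/pca 53.0 55.6 r 0.0219 z 0.0692 npx 2042
jar px [366.  87.] xy [0.5302 0.2183] yaw c/pca 52.6 52.5 r 0.0217 z 0.0692 npx 2002
```

```bash
python3 -m inch '[{"fingers":-1,"delta_pos":[0,4,0],"twist":[0,0,0]},{"fingers":-1,"delta_pos":[0,4,0],"twist":[0,0,0]},{"fingers":-1,"delta_pos":[0,0,0],"twist":[0,0,0]},{"fingers":-1,"delta_pos":[0,0,0],"twist":[0,0,0]}]'; python3 -c "
import h; from h import *
h.TOL=.0025
f=viewer.grab_frame('wrist');cv2.imwrite('pics/C.png',f['pixels'])
rings(f);findjars(f)
m=masks(f['pixels']);g=(m['H']>50)&(m['H']<80)&(m['S']>120);W=world(f)
for c,st,b in blobs(g,150): z=np.nanpercentile(W[b][:,2],80);print('green',c,st[4],np.nanmedian(W[b],0),z,cast(f,c,z)); bx,by,_=cast(f,c,z)[0]
t=viewer.grab_frame('top');cv2.imwrite('pics/D.png',t['pixels'])
go(bx,by,z+.03)
"
```

```text
time: 58.62
tool_pos: [0.4803, 0.2147, 0.2264]
tool_rot: [0.673, 0.215, 0.674, -0.216]
contact_force: [-0.3, -0.2, -0.8]
gripper_width: -0.0
ring px [351. 160.] [0.5324 0.2173] 0.0298 0.0012 435
ring px [428. 165.] [0.6042 0.1667] 0.0294 0.0012 447
ring px [210. 191.] [0.3903 0.319 ] 0.0285 0.0012 200
jar px [167. 182.] xy [0.3908 0.3218] yaw c/pca 61.2 52.8 r 0.0221 z 0.0692 npx 1699
jar px [265. 183.] xy [0.4609 0.271 ] yaw c/pca 56.4 53.7 r 0.0219 z 0.0692 npx 1670
jar px [362. 186.] xy [0.5302 0.2185] yaw c/pca 52.9 52.9 r 0.0218 z 0.0692 npx 1649
jar px [459. 186.] xy [0.6006 0.1679] yaw c/pca 51.8 57.2 r 0.022 z 0.0692 npx 1669
green [315.06043513  83.35294118] 1241 [0.54326986 0.30818005 0.08300809] 0.08372440535264683 [[0.54323234 0.30806117 0.08372441]]
twist [ 0. -0.  0.] then shift cm [11.32 11.27 -0.35] | shift in present axes [11.31 11.27 -0.34] q6 0.9
twist [-1.8e+02 -1.0e-01 -0.0e+00] then shift cm [ 11.32 -11.27   0.35] | shift in present axes [11.31 11.27 -0.34] q6 0.9
tcp [0.4806 0.2144 0.2269] jaw yaw -35.5 t 58.73 w 0.002 F [-1.   0.8  0.3]
```

View pics/C.png

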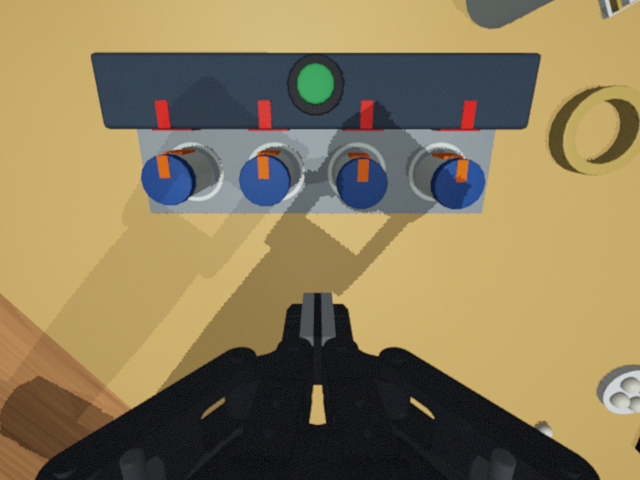

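View pics/D.png

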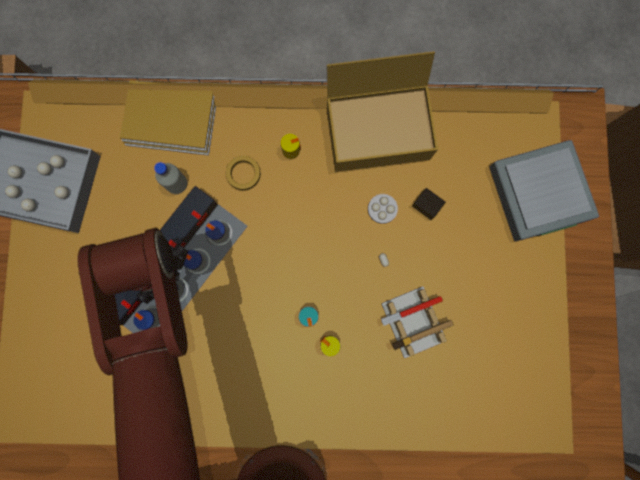

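Everything is loaded. Jar1 is the least centred, about 3 mm off its ring along the row, so I'll nudge it before pressing the button.

```bash
python3 -c "
from h import *
go(.6012,.168,.12,-35.5)"
```

```text
twist [-0. -0.  0.] then shift cm [10.69  3.23 12.51] | shift in present axes [10.68  3.24 12.51] q6 0.9
twist [1.8e+02 1.0e-01 0.0e+00] then shift cm [ 10.69  -3.23 -12.51] | shift in present axes [10.68  3.24 12.51] q6 0.9
tcp [0.4806 0.2144 0.2269] jaw yaw -35.5 t 58.73 w 0.002 F [-1.   0.8  0.3]
```

```bash
python3 -m inch '[{"fingers":0.35,"delta_pos":[0,1.1,4.2],"twist":[0,0,0]},{"fingers":0.35,"delta_pos":[0,1.1,4.2],"twist":[0,0,0]},{"fingers":0.35,"delta_pos":[3,1,4.1],"twist":[0,0,0]},{"fingers":0.35,"delta_pos":[4,0,0],"twist":[0,0,0]},{"fingers":0.35,"delta_pos":[3,0,0],"twist":[0,0,0]}]';python3 -m inch '[{"fingers":0.35,"delta_pos":[0,0,0],"twist":[0,0,0]},{"fingers":0.35,"delta_pos":[0,0,0],"twist":[0,0,0]},{"fingers":0.35,"delta_pos":[0,0,0],"twist":[0,0,0]}]'; python3 -c "
from h import *
go(.6012,.168,.025,-35.5)"
```

```text
time: 59.35
tool_pos: [0.601, 0.1669, 0.1255]
tool_rot: [0.673, 0.216, 0.674, -0.217]
contact_force: [1.4, -0.7, -0.9]
gripper_width: 0.675
time: 59.72
tool_pos: [0.6029, 0.1684, 0.13]
tool_rot: [0.675, 0.217, 0.672, -0.215]
contact_force: [-0.0, 0.4, 0.9]
gripper_width: 0.674
twist [-0.1  0.2 -0.2] then shift cm [10.5  -0.13 -0.11] | shift in present axes [10.49 -0.16 -0.14] q6 0.77
twist [179.9  -0.3  -0.3] then shift cm [10.5   0.13  0.11] | shift in present axes [10.49 -0.16 -0.14] q6 0.77
tcp [0.6029 0.1684 0.13  ] jaw yaw -35.6 t 59.73 w 0.674 F [-0.   0.4  0.9]
```

```bash
python3 -m inch '[{"fingers":0.35,"delta_pos":[3,-0.1,-0.1],"twist":[0,0,0]},{"fingers":0.35,"delta_pos":[3,0,0],"twist":[0,0,0]},{"fingers":0.35,"delta_pos":[2.5,0,0],"twist":[0,0,0]},{"fingers":0.35,"delta_pos":[1.6,0,0],"twist":[0,0,0]},{"fingers":0.35,"delta_pos":[0,0,0],"twist":[0,0,0]}]';python3 -m inch '[{"fingers":0.35,"delta_pos":[0,0,0],"twist":[0,0,0]},{"fingers":0.35,"delta_pos":[0,0,0],"twist":[0,0,0]},{"fingers":0.35,"delta_pos":[0,0,0],"twist":[0,0,0]}]'; python3 -c "
from h import *
go(.6012,.168,.025,-35.5)"
```

```text
time: 60.35
tool_pos: [0.5998, 0.168, 0.0258]
tool_rot: [0.673, 0.216, 0.674, -0.216]
contact_force: [0.4, 1.0, 0.0]
gripper_width: 0.671
time: 60.72
tool_pos: [0.6009, 0.1681, 0.0273]
tool_rot: [0.674, 0.216, 0.673, -0.216]
contact_force: [-0.1, -0.1, -0.7]
gripper_width: 0.674
twist [-0.1  0.1 -0.1] then shift cm [0.23 0.01 0.03] | shift in present axes [0.23 0.01 0.03] q6 0.77
twist [ 1.799e+02 -1.000e-01 -1.000e-01] then shift cm [ 0.23 -0.01 -0.03] | shift in present axes [0.23 0.01 0.03] q6 0.77
tcp [0.6009 0.1681 0.0273] jaw yaw -35.6 t 60.73 w 0.674 F [-0.1 -0.1 -0.7]
```

```bash
python3 -m inch '[{"fingers":-1,"delta_pos":[0,0,0],"twist":[0,0,0]},{"fingers":-1,"delta_pos":[0,0,0],"twist":[0,0,0]},{"fingers":-1,"delta_pos":[0,0,0],"twist":[0,0,0]},{"fingers":-1,"delta_pos":[-0.5,0,0],"twist":[0,0,0]},{"fingers":-1,"delta_pos":[0,0,0],"twist":[0,0,0]}]';python3 -m inch '[{"fingers":-1,"delta_pos":[0,0.15,0.28],"twist":[0,0,0]},{"fingers":-1,"delta_pos":[0,0,0],"twist":[0,0,0]},{"fingers":-1,"delta_pos":[0,0,0],"twist":[0,0,0]}]'; python3 -c "
from h import *
go(.6042,.1675,.0273,-35.5)"
```

```text
time: 61.35
tool_pos: [0.5999, 0.168, 0.0311]
tool_rot: [0.673, 0.216, 0.673, -0.216]
contact_force: [0.5, -0.2, -0.8]
gripper_width: 0.523
time: 61.72
tool_pos: [0.6033, 0.1675, 0.031]
tool_rot: [0.673, 0.216, 0.673, -0.216]
contact_force: [-0.5, 0.4, -1.8]
gripper_width: 0.527
twist [-0.1 -0.   0. ] then shift cm [0.37 0.05 0.07] | shift in present axes [0.37 0.05 0.07] q6 0.77
twist [179.9   0.    0. ] then shift cm [ 0.37 -0.05 -0.07] | shift in present axes [0.37 0.05 0.07] q6 0.77
tcp [0.6033 0.1675 0.031 ] jaw yaw -35.6 t 61.73 w 0.527 F [-0.5  0.4 -1.8]
```

```bash
python3 -m inch '[{"fingers":-1,"delta_pos":[0.35,0,0.05],"twist":[0,0,0]},{"fingers":-1,"delta_pos":[0.1,0,0],"twist":[0,0,0]},{"fingers":-1,"delta_pos":[0.05,0,0],"twist":[0,0,0]},{"fingers":-1,"delta_pos":[0,0,0],"twist":[0,0,0]}]'
```

```text
time: 62.22
tool_pos: [0.604, 0.1673, 0.0272]
tool_rot: [0.673, 0.216, 0.673, -0.216]
contact_force: [-2.4, -0.7, 5.0]
gripper_width: 0.523
```

Touching down, so release, withdraw, shut the fingers and check.

```bash
python3 -m inch '[{"fingers":0.35,"delta_pos":[-0.05,0,0],"twist":[0,0,0]},{"fingers":0.35,"delta_pos":[0,0,0],"twist":[0,0,0]},{"fingers":0.35,"delta_pos":[-4,0,0],"twist":[0,0,0]},{"fingers":0.35,"delta_pos":[-5,0,0],"twist":[0,0,0]},{"fingers":-1,"delta_pos":[-5,-1,-3],"twist":[0,0,0]}]';python3 -m inch '[{"fingers":-1,"delta_pos":[-2,-3,-5],"twist":[0,0,0]},{"fingers":-1,"delta_pos":[-2,-3,-5],"twist":[0,0,0]},{"fingers":-1,"delta_pos":[0,0,0],"twist":[0,0,0]},{"fingers":-1,"delta_pos":[0,0,0],"twist":[0,0,0]}]'; python3 -c "
import h; from h import *
h.TOL=.0025
f=viewer.grab_frame('wrist');cv2.imwrite('pics/E.png',f['pixels'])
rings(f);findjars(f)
m=masks(f['pixels']);g=(m['H']>50)&(m['H']<80)&(m['S']>120)
for c,st,b in blobs(g,150): bx,by,z=cast(f,c,.0825)[0]; print('green',c,st[4],bx,by)
go(bx,by,.11)
"
```

```text
time: 62.85
tool_pos: [0.5743, 0.1762, 0.1682]
tool_rot: [0.673, 0.217, 0.673, -0.216]
contact_force: [0.8, 1.4, -0.7]
gripper_width: 0.476
time: 63.35
tool_pos: [0.4576, 0.186, 0.2068]
tool_rot: [0.674, 0.216, 0.673, -0.216]
contact_force: [0.5, 0.4, -0.4]
gripper_width: 0.002
ring px [346. 116.] [0.5329 0.2208] 0.0271 0.0012 256
ring px [199. 160.] [0.3904 0.3194] 0.0287 0.0011 267
ring px [290. 159.] [0.4619 0.2664] 0.0269 0.0012 214
jar px [153. 141.] xy [0.3909 0.3216] yaw c/pca 62.0 55.1 r 0.0222 z 0.0692 npx 2227
jar px [261. 142.] xy [0.461  0.2708] yaw c/pca 57.5 53.8 r 0.022 z 0.0691 npx 2189
jar px [478. 143.] xy [0.6026 0.168 ] yaw c/pca 50.9 56.6 r 0.022 z 0.0691 npx 2177
jar px [368. 145.] xy [0.5303 0.2186] yaw c/pca 52.8 52.6 r 0.0219 z 0.0692 npx 2142
green [316.67736289  23.57876313] 1714 0.5428584639295587 0.30752143980064145
twist [ 0. -0.  0.] then shift cm [ 9.64 14.84 -0.16] | shift in present axes [ 9.63 14.84 -0.16] q6 0.86
twist [-180.   -0.   -0.] then shift cm [  9.64 -14.84   0.16] | shift in present axes [ 9.63 14.84 -0.16] q6 0.86
tcp [0.4578 0.1859 0.2064] jaw yaw -35.6 t 63.4 w 0.002 F [0.  0.1 0.1]
```

View pics/E.png

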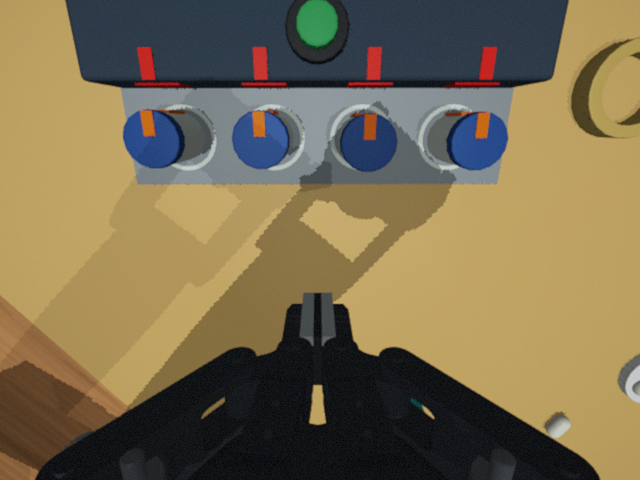

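```bash
python3 -m inch '[{"fingers":-1,"delta_pos":[0,5,0],"twist":[0,0,0]},{"fingers":-1,"delta_pos":[0,5,-0.1],"twist":[0,0,0]},{"fingers":-1,"delta_pos":[3,4.8,0],"twist":[0,0,0]},{"fingers":-1,"delta_pos":[4,0,0],"twist":[0,0,0]},{"fingers":-1,"delta_pos":[2,0,0],"twist":[0,0,0]}]';python3 -m inch '[{"fingers":-1,"delta_pos":[0,0,0],"twist":[0,0,0]},{"fingers":-1,"delta_pos":[0,0,0],"twist":[0,0,0]},{"fingers":-1,"delta_pos":[0,0,0],"twist":[0,0,0]}]'; python3 -c "
from h import *
go(.543,.3078,.084)"
```

```text
time: 64.03
tool_pos: [0.5418, 0.3063, 0.1119]
tool_rot: [0.671, 0.214, 0.675, -0.218]
contact_force: [-0.2, -0.8, 0.7]
gripper_width: -0.001
time: 64.4
tool_pos: [0.5439, 0.3071, 0.1192]
tool_rot: [0.674, 0.217, 0.672, -0.215]
contact_force: [0.2, 0.0, 0.4]
gripper_width: -0.0
twist [ 0.   0.1 -0.2] then shift cm [ 3.52 -0.   -0.11] | shift in present axes [ 3.52 -0.01 -0.12] q6 1.02
twist [-180.     0.3    0.2] then shift cm [3.52 0.   0.11] | shift in present axes [ 3.52 -0.01 -0.12] q6 1.02
tcp [0.5439 0.3071 0.1192] jaw yaw -35.6 t 64.4 w -0.0 F [0.2 0.  0.4]
```

```bash
python3 -m inch '[{"fingers":-1,"delta_pos":[2,0,-0.1],"twist":[0,0,0]},{"fingers":-1,"delta_pos":[1,0,0],"twist":[0,0,0]},{"fingers":-1,"delta_pos":[0,0,0],"twist":[0,0,0]},{"fingers":-1,"delta_pos":[0,0,0],"twist":[0,0,0]},{"fingers":-1,"delta_pos":[0,0,0],"twist":[0,0,0]}]';python3 -m inch '[{"fingers":-1,"delta_pos":[0.2,0,0],"twist":[0,0,0]},{"fingers":-1,"delta_pos":[0.2,0,0],"twist":[0,0,0]},{"fingers":-1,"delta_pos":[0,0,0],"twist":[0,0,0]}]';python3 -m inch '[{"fingers":-1,"delta_pos":[0.2,0,0],"twist":[0,0,0]},{"fingers":-1,"delta_pos":[0,0,0],"twist":[0,0,0]},{"fingers":-1,"delta_pos":[0,0,0],"twist":[0,0,0]}]'
```

```text
time: 65.03
tool_pos: [0.5422, 0.3077, 0.0874]
tool_rot: [0.674, 0.216, 0.673, -0.216]
contact_force: [0.1, -0.7, -0.5]
gripper_width: 0.002
time: 65.4
tool_pos: [0.5416, 0.3074, 0.0825]
tool_rot: [0.673, 0.216, 0.673, -0.216]
contact_force: [-0.6, 0.3, -1.1]
gripper_width: 0.002
time: 65.78
tool_pos: [0.542, 0.3076, 0.0811]
tool_rot: [0.673, 0.216, 0.673, -0.216]
contact_force: [-1.1, 0.2, 1.2]
gripper_width: -0.005
```

```bash
python3 -m inch '[{"fingers":-1,"delta_pos":[0.2,0,0],"twist":[0,0,0]},{"fingers":-1,"delta_pos":[0.2,0,0],"twist":[0,0,0]},{"fingers":-1,"delta_pos":[0,0,0],"twist":[0,0,0]}]';python3 -m inch '[{"fingers":-1,"delta_pos":[0.15,0,0],"twist":[0,0,0]},{"fingers":-1,"delta_pos":[0,0,0],"twist":[0,0,0]}]'
```

```text
time: 66.15
tool_pos: [0.542, 0.3076, 0.0771]
tool_rot: [0.673, 0.216, 0.673, -0.216]
contact_force: [-1.7, -1.6, 4.8]
gripper_width: 0.002
time: 66.4
tool_pos: [0.542, 0.3076, 0.076]
tool_rot: [0.673, 0.216, 0.673, -0.216]
contact_force: [-1.9, -0.5, 6.7]
gripper_width: 0.0
```

```bash
python3 -m inch '[{"fingers":-1,"delta_pos":[0.1,0,0],"twist":[0,0,0]},{"fingers":-1,"delta_pos":[0,0,0],"twist":[0,0,0]}]';python3 -m inch '[{"fingers":-1,"delta_pos":[0.05,0,0],"twist":[0,0,0]},{"fingers":-1,"delta_pos":[0,0,0],"twist":[0,0,0]}]'
```

```text
time: 66.65
tool_pos: [0.5421, 0.3076, 0.076]
tool_rot: [0.673, 0.216, 0.673, -0.216]
contact_force: [-4.8, -1.6, 10.3]
gripper_width: -0.002
time: 66.9
tool_pos: [0.5421, 0.3076, 0.0759]
tool_rot: [0.673, 0.216, 0.673, -0.216]
contact_force: [-5.9, -3.1, 12.2]
gripper_width: -0.002
```

The button is bottomed out: z stopped at 0.076 while the force rose. Next I'll release it and retreat.

```bash
python3 -m inch '[{"fingers":-1,"delta_pos":[-0.5,0,0],"twist":[0,0,0]},{"fingers":-1,"delta_pos":[-2,0,0],"twist":[0,0,0]},{"fingers":-1,"delta_pos":[-5,0,0],"twist":[0,0,0]},{"fingers":-1,"delta_pos":[-5,0,0],"twist":[0,0,0]},{"fingers":-1,"delta_pos":[-3,-4,0],"twist":[0,0,0]}]';python3 -m inch '[{"fingers":-1,"delta_pos":[0,-5,0],"twist":[0,0,0]},{"fingers":-1,"delta_pos":[0,-5,0],"twist":[0,0,0]},{"fingers":-1,"delta_pos":[0,-4,0],"twist":[0,0,0]},{"fingers":-1,"delta_pos":[0,0,0],"twist":[0,0,0]},{"fingers":-1,"delta_pos":[0,0,0],"twist":[0,0,0]}]'; python3 -c "
import h; from h import *
h.TOL=.0025
f=viewer.grab_frame('wrist');cv2.imwrite('pics/F.png',f['pixels'])
rings(f);findjars(f)
t=viewer.grab_frame('scene');cv2.imwrite('pics/G.png',t['pixels'])
t=viewer.grab_frame('top');cv2.imwrite('pics/H.png',t['pixels'])
s,_=state();print(s['time'],s['tool_pos'])
tool(t,(370,280,470,370),.04,.06,20)
"
```

```text
time: 67.53
tool_pos: [0.52, 0.2759, 0.2329]
tool_rot: [0.675, 0.217, 0.672, -0.214]
contact_force: [0.4, -0.1, 0.7]
gripper_width: -0.001
time: 68.15
tool_pos: [0.4375, 0.1614, 0.2293]
tool_rot: [0.674, 0.216, 0.673, -0.216]
contact_force: [0.1, 0.3, -0.4]
gripper_width: -0.001
ring px [347. 107.] [0.5335 0.2184] 0.0294 0.0011 510
ring px [435. 105.] [0.6044 0.1675] 0.0293 0.0011 539
ring px [202. 126.] [0.3906 0.3199] 0.029 0.0012 296
ring px [285. 127.] [0.4618 0.2689] 0.0289 0.0012 293
jar px [161. 101.] xy [0.3907 0.3214] yaw c/pca 61.3 54.1 r 0.0222 z 0.0691 npx 2140
jar px [265. 101.] xy [0.4608 0.2706] yaw c/pca 57.1 54.5 r 0.0221 z 0.0691 npx 2104
jar px [474. 103.] xy [0.6026 0.1679] yaw c/pca 51.1 56.0 r 0.022 z 0.0692 npx 2080
jar px [369. 104.] xy [0.53   0.2184] yaw c/pca 52.2 54.7 r 0.0219 z 0.0691 npx 2063
68.3 [0.43759972 0.16177234 0.22896437]
obj px [423. 294.] n 55 ctr mm [ 463.  -322.2] size [22.4 12.5] axis 23.1 ztop 0.0549
obj px [421. 307.] n 277 ctr mm [ 433.2 -316. ] size [ 14.3 103.1] axis -67.0 ztop 0.0539
obj px [392. 308.] n 53 ctr mm [ 431. -249.] size [22.6 12. ] axis 20.3 ztop 0.0547
obj px [432. 315.] n 95 ctr mm [ 413.6 -342.9] size [35.9 12.6] axis 21.8 ztop 0.0553
obj px [401. 329.] n 94 ctr mm [ 381.8 -269.9] size [36.2 12.5] axis 22.4 ztop 0.0556
obj px [425. 335.] n 455 ctr mm [ 358.5 -325.7] size [ 40.5 145.9] axis -67.4 ztop 0.0531
obj px [410. 350.] n 58 ctr mm [ 333.3 -290.7] size [21.7 12. ] axis 21.5 ztop 0.055
```

View pics/G.png

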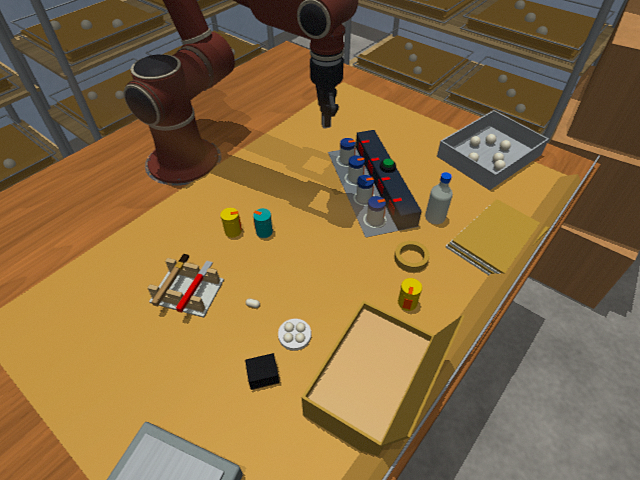

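View pics/H.png

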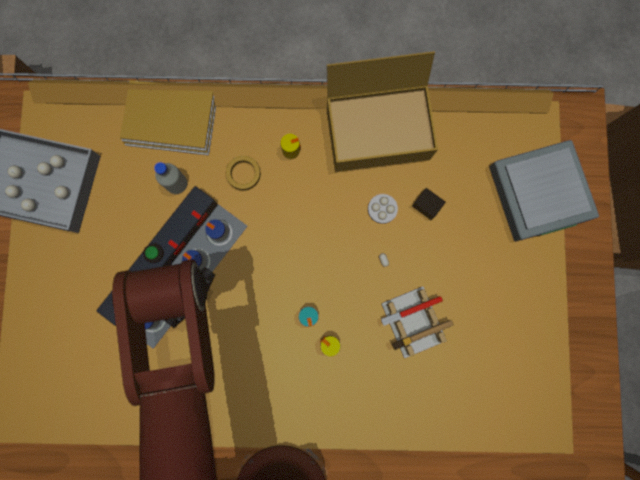

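View pics/F.png

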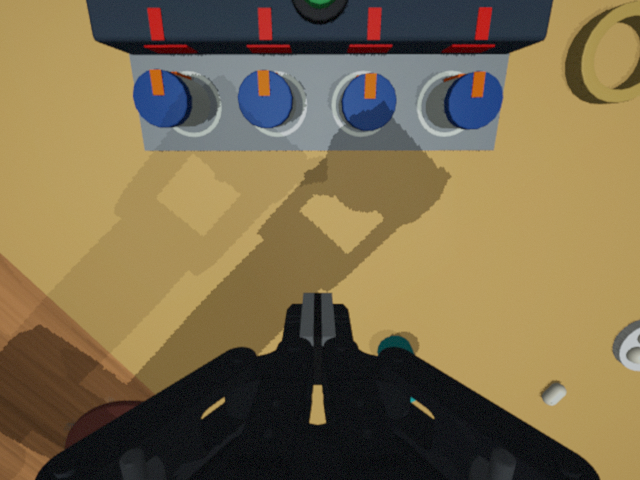

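```bash
python3 -c "
from plant import manip
print(manip.job_done())"
```

```text
the job is handed in; nothing more can be done
None
```

The job is handed in: all four jars, the brush and the scraper are loaded and let go. After that I pressed the green log button fully down and released it. The run took about 68 s.

- **Jars:** all four stand upright in separate bays. My last wrist-camera check put three within about 2 mm of their ring centres. The one in the second bay from the tape end measured about 3.5 mm off, while the arm's position at release suggests about 2 mm. I did not re-centre it.
- **Code patches:** the lid stripes, taken along their length, read 54–56°, against about 54.5° for facing the windows. A second estimate, from lid centre to stripe, scattered more for the jars seen off-centre (51–61°). I trusted it less because of the viewing angle.
- **Tools:** the brush and scraper each lie in their own slot across both saddles, centred to about 1–2 mm. The scraper's handle end reads about 1 mm higher than the brush; I did not check this further.
- **Button:** it stopped 6 mm down, at about 12 N, before I released it.
- **Everything else:** in the final top and scene views, nothing else appears to have moved. I saw no sign of the jars or tools being knocked aside.

One jar was first placed about 3 mm off its ring. I regrasped and nudged it before pressing the button, and it then measured within 2 mm.

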